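Swing the slotted profile past the post into its stock bay

TASK

Put the loose length of slotted aluminium profile away in the front bay of the stock rack: push it along the shelf with the fingertips or the outside of the fingers, first one end in behind the bay's post, then the other end round, until it lies flat against the fence, behind the post and between the two end stops. It stays down on the shelf throughout: do not straddle or pinch it between the fingers, and do not lift, tip or carry it. Leave everything else on the shelf where it stands.

Things in the scene. Friction and masses are not known exactly. Their poses are not given: they have to be found in the camera images.
- profile: the loose piece: straight slotted square aluminium profile, 280 mm long (its own y), 30 wide (x), 30 high, about 0.25 kg, on the shelf on the robot's side of the bay. Slots are narrower than a fingertip: push its sides and ends as flat faces. It slides with ordinary friction and turns when pushed off-centre. Starts roughly along the bay, right end about level with the post. Origin: centre of underside
- end_left (a point): centre of the profile's left-hand end face (its own +y end), half-way up (15 mm above the shelf)
- end_right (a point): centre of the profile's right-hand end face (its own -y end, the end nearer the post), half-way up (15 mm above the shelf)
- bay: the stock rack: low aluminium fittings screwed to the shelf. Origin: on the shelf, middle of the fence's inner face (the face towards the robot); x points away from the robot into the fence, y along the fence to the left. Fence 28 mm high. The front bay on its -x side is 320 mm long, has no floor of its own and is open in front but for the post. Behind the fence (x 5 to 43 mm): a channel of rods, not to be used
- stop_left (a point): inner face of the bay's left end stop, at its foot where it meets the fence (bay x = 0, y = +160 mm); each end stop is 28 mm high and runs 35 mm out from the fence towards the robot (bay x = -35 mm to 0)
- stop_right (a point): the same point of the right end stop (bay x = 0, y = -160 mm)
- post: the bay's retaining post: upright round steel post fixed to the shelf, 16 mm in diameter, 60 mm high, before the right-hand part of the bay, its axis 54 to 58 mm in front of the fence's inner face (46 to 50 mm clear between post and fence). The opening left of it is shorter than the profile. Origin: on its axis at the shelf; axes parallel to the bay's
- caddy: black plastic tool caddy with a slotted rack holding a tweezer, a pin vise and a probe, 90 x 150 mm, 185 mm high with the tools, well to the left of the rack; leave alone. Origin: centre of its underside
- tin: closed round aluminium tin, 75 mm in diameter, 32 mm high, behind the left end of the rack, next to the caddy; leave alone. Origin: centre of its underside
- jar: small glass jar with a black cap, 42 mm in diameter, 58 mm high, behind the rack; leave alone. Origin: centre of its underside
- tape: roll of paper tape lying flat, 90 mm in diameter, 24 mm high, near the robot to the right; leave alone. Origin: centre of its underside
- dish: shallow steel parts dish, 100 mm in diameter, 26 mm high, to the right, beyond the profile's right end; leave alone. Origin: centre of its underside
- driver: small screwdriver with a black handle, 150 mm long, lying near the robot to the left; leave alone. Its x runs along it
- block: steel bench block 50 x 75 x 25 mm, behind the rack; leave alone. Origin: centre of its underside

How it is judged (in metres and radians):
On the way:
1. the profile's right end is in behind the post while its left end is still out in front of the bay (x of end_right in the frame of post above 0.01 m and y of end_right in the frame of post below 0 m and x of end_left in the frame of bay below -0.04 m), for 0.05 s.
At the end, for the whole second after the job is handed in: the profile rests on the shelf inside the bay, its right end behind the post, both ends between the end stops, and neither end more than 6 mm off the fence; it is still (x of end_right in the frame of post above 0.01 m and y of end_right in the frame of post below 0 m and x of end_left in the frame of bay between -0.021 and -0.009 m and x of end_right in the frame of bay between -0.021 and -0.009 m and y of end_left in the frame of bay below 0.163 m and y of end_right in the frame of bay above -0.163 m and height (world z) of profile between -0.004 and 0.004 m and angle between profile's own z axis and vertical below 0.05 rad and linear speed of profile below 0.01 m/s and angular speed of profile below 0.05 rad/s); the robot touches nothing.
It fails at once if the profile is lifted or tipped (an end more than 8 mm up, or tilted more than about 6 degrees) (height (world z) of any of end_left, end_right above 0.023 m or angle between profile's own z axis and vertical above 0.1 rad).
It fails at once if the profile is straddled or pinched between the fingers (x of the grasp point in the frame of profile between -0.014 and 0.014 m and y of the grasp point in the frame of profile between -0.139 and 0.139 m and z of the grasp point in the frame of profile below 0.043 m and contact force between the fingers and profile above 0.5 N).
It fails at once if another thing on the shelf is shifted more than 15 mm or tipped (distance of any of caddy, tin, jar, tape, dish, driver, block from where it was at the start of the episode above 0.015 m or angle between any of caddy, tin, jar, tape, dish, driver, block's own z axis and vertical above 0.2 rad).
It also fails if it takes over 58 s, if anything falls off the work surface, if the arm or the gripper's body presses on something with over 40 N, if the wrist force passes 120 N, or if a joint passes its speed limit or range.

ROBOT

A 6-joint arm with a two-finger parallel gripper is mounted at the origin on the work surface. World frame = base frame: x ahead of the robot, y to its left, z up, the work surface at z = 0. Lengths are in m, angles in degrees, forces in N, time in s.
With the tool pointing down it reaches from about 0.275 to 1 m from the base axis. Payload 8.4 kg.
Tool frame: the origin (TCP) lies at the very end of the fingers, on their centre line; the grasp point (between the pads) lies arm.grasp_offset behind it (arm.grasp_offset is the distance from the TCP to the grasp point, in m); z points along the fingers, y is the direction in which the jaws open and shut (so a half turn about z gives the same grasp; the last joint's range is limited). The gripper opens to 85 mm and grips with 20 to 120 N. Pads are 22 mm wide; open, the fingers measure 114 mm over their backs; the gripper's body (76 mm by 85 mm) begins 54 mm behind the grasp point. The pads swing forward as they close: fully open they stand 13 mm farther back than shut.
Start: joints at [-70.497, 20.225, 93.587, -0, 66.188, -0.138], TCP at [0.21, -0.589, 0.192] pointing down, gripper open.
Joint ranges: [-150.9, 150.9], [-52.94, 120.26], [3.33, 152.33], [-74.26, 254.26], [0, 154.13], [-172.89, 172.89]. Speed limits (degrees/s): [127.2, 127.2, 159.86, 180, 180, 180].

INTERFACE

Orientations are given as a 3x3 rotation matrix whose columns are the frame's x, y, z axes.
In Python, from cell import arm gives the robot as it stands.
- The arm moves only by the tool drive_tool, never from a script. Its argument "commands" is a list of rows, each a list of 7 numbers: the turn, a rotation vector about the tool's x, y, z in degrees, then the shift along the tool's x, y, z in m, then the closure, from 0 (fully open) to 1 (shut). In form: [[wx, wy, wz, dx, dy, dz, gripper], ...]. A call has 1 to 5 rows; each row is the pose to reach, as a shift and turn from the pose commanded when the call began, along the tool's axes at that moment; what a row does not reach only later rows make up. A row lasts 1/12 s, in which the tool goes at most 41.7 mm and 7.16 degrees, less where a joint would pass 70% of its speed; a pose out of reach is approached as far as the arm can. A call with a gripper value outside its range is refused whole. The fingers move at their own pace and stop on an object; "grip_force" is the grip in N (left out, the last holds). Time passes only in rows, so rows that repeat a pose let the fingers close. It gives the time, the measured TCP pose, the force and the opening at its end, in the units of the state.
- arm.read_state(): the state, without advancing time (a new reading comes with each control period).
- arm.get_image(name): name is "side" or "top" or "wrist"; returns a dict with "frame" (480x640x3 uint8, blue, green, red), "range_z" (480x640 float32, m along the optical axis (not along the pixel's ray), 0 where there is no reading), "K" (3x3 intrinsics, pixels), "pose" (4x4, takes a point from camera to world coordinates). Camera axes: x right, y down, z forward; pixel columns grow to the right and rows downward; lengths in m; the calibration is good to about 2 mm. A picture is of the moment at which its call begins.
- arm.finish_job(): hands the job in, once; it reports no verdict.
The state is a dict: "t": time; "joint_positions": joint angles; "joint_vel": joint speeds; "effort": joint torques, N m; "tcp_pos": TCP position; "eef_rot": TCP orientation; "wrist_force": force on the tool from outside, world axes, zero at the start; "ft_torque": the same for the moment, N m; "grip_width": opening from 0.0 (shut) to 1.0 (fully open).
Only numpy, scipy, OpenCV 4.12 (cv2) and the standard library are available. Lean on these libraries where they do the work, as an engineer would, in place of code of your own. Each camera call takes 0.05 s, during which the arm holds its last target.

## Working session

There is one attempt and no reset: what is moved stays moved. The work goes in short steps, Python scripts to look and compute and a tool call to move; the robot and the scene stay as the last step left them, time stands still between calls to the robot, and variables do not carry over. Pictures are saved under pics/ and viewed, and the job is handed in when it is done.

Besides the shell and the picture viewer there is one more tool, called after ">>>" by a JSON object that holds its "method" and its "body", one argument or row to a line. drive_tool: Moves the arm, as the interface text tells. Its arguments: {"type":"object","properties":{"commands":{"type":"array","items":{"type":"array","items":{"type":"number"}}},"grip_force":{"type":"number"}},"required":["commands"]}

```bash
mkdir -p pics; ls; python3 - <<'E'
from cell import arm
import cv2,numpy as np
s=arm.read_state();print(s['t'],s['tcp_pos'],s['eef_rot'],s['grip_width'],arm.grasp_offset)
for n in ['top','side']:
    d=arm.get_image(n);cv2.imwrite(f'pics/{n}0.png',d['frame']);np.savez(f'pics/{n}0.npz',**d);print(n,d['K'],d['pose'])
E
```

```text
pics
0.0 [ 0.20988397 -0.58811558  0.19164154] [[ 9.41826427e-01  3.36099323e-01 -4.75556697e-04]
 [ 3.36099659e-01 -9.41825426e-01  1.37336436e-03]
 [ 1.36954444e-05 -1.45330529e-03 -9.99998944e-01]] 1.0010756902436224 0.0187
top [[439.97812308   0.         320.1553521 ]
 [  0.         439.97812308 240.46257325]
 [  0.           0.           1.        ]] [[-0.16754421 -0.96225192  0.21447651  0.35558314]
 [-0.98584741  0.16481175 -0.03069148  0.06630563]
 [-0.00581531 -0.21658329 -0.97624682  1.00975398]
 [ 0.          0.          0.          1.        ]]
side [[568.92390132   0.         321.21031348]
 [  0.         568.92390132 238.62974932]
 [  0.           0.           1.        ]] [[ 0.98569524 -0.11700813  0.12130128  0.44305669]
 [-0.16687177 -0.57661989  0.79978954 -0.85041231]
 [-0.02363715 -0.8085905  -0.58789684  0.70642859]
 [ 0.          0.          0.          1.        ]]
```

View pics/top0.png

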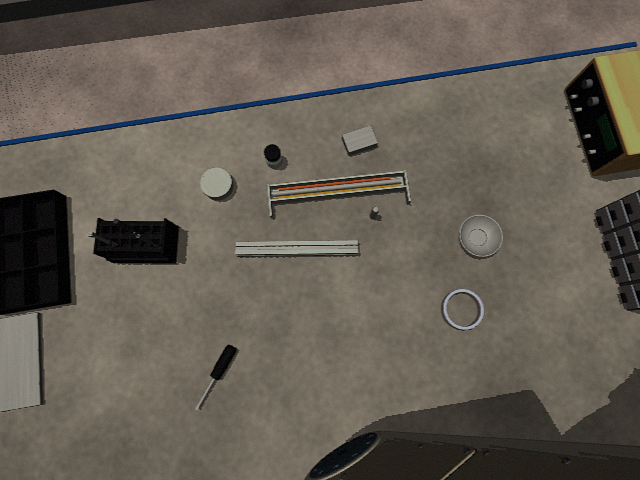

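View pics/side0.png

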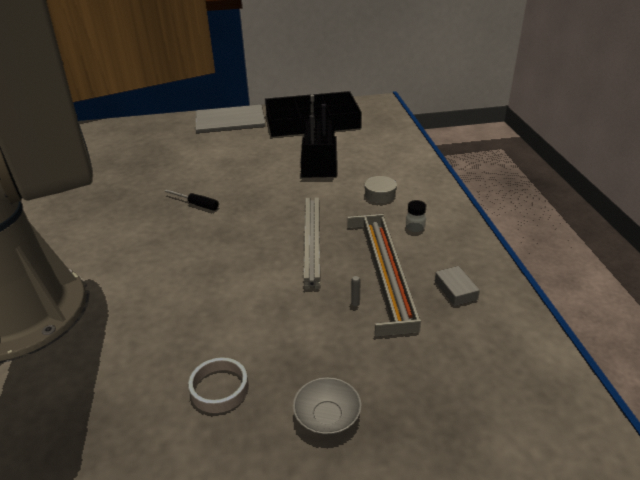

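The top view shows the profile at about (235–358, 240–256), the rack at (268–410, 172–216) and the post at about (375, 212). I'll enlarge these next.

```bash
python3 - <<'E'
import cv2
a=cv2.imread('pics/top0.png');cv2.imwrite('pics/topc.png',cv2.resize(a[160:270,225:425],None,fx=4,fy=4,interpolation=cv2.INTER_CUBIC))
a=cv2.imread('pics/side0.png');cv2.imwrite('pics/sidec.png',cv2.resize(a[190:340,290:430],None,fx=4,fy=4,interpolation=cv2.INTER_CUBIC))
E
```

```text
(no output)
```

View pics/topc.png

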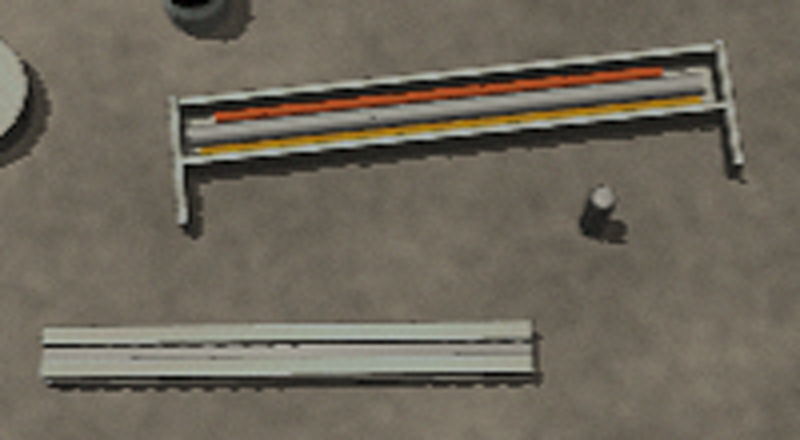

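View pics/sidec.png

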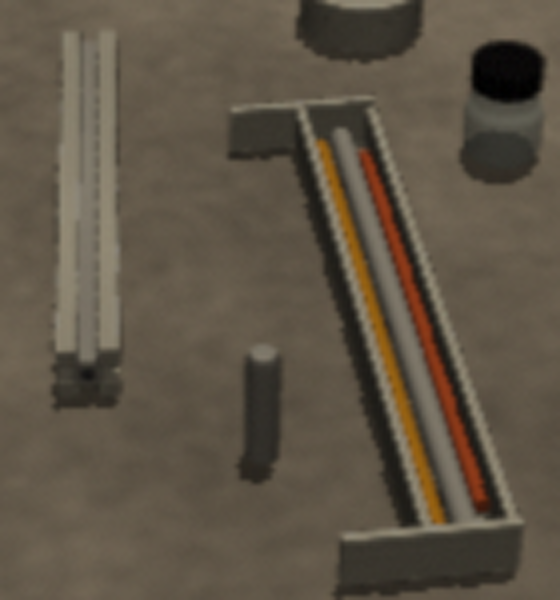

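```bash
cat > h.py <<'E'
import numpy as np,cv2
def ray(d,p):
    K,T=d['K'],d['pose'];v=T[:3,:3]@np.linalg.solve(K,[p[0],p[1],1]);return T[:3,3],v
def onz(d,p,z):
    o,v=ray(d,p);return o+v*(z-o[2])/v[2]
def tri(rs):
    A=np.zeros((3,3));b=np.zeros(3)
    for o,v in rs:
        v=v/np.linalg.norm(v);P=np.eye(3)-np.outer(v,v);A+=P;b+=P@o
    return np.linalg.solve(A,b)
def unc(p,off,s=4): return ((p[0]+.5)/s-.5+off[0],(p[1]+.5)/s-.5+off[1])
E
python3 - <<'E'
from h import *
np.set_printoptions(precision=4,suppress=True)
T=np.load('pics/top0.npz');S=np.load('pics/side0.npz')
t=dict(fl=(187,161,.028),fr=(722,107,.028),sl=(183,223,.028),sr=(740,163,.028),post=(602,196,.06),pul=(43,327,.03),pur=(532,320,.03),plr=(533,374,.03),pll=(41,376,.03))
s=dict(fl=(302,108,.028),fr=(422,522,.028),sl=(231,110,.028),sr=(341,537,.028),post=(263,353,.06),pul=(115,32,.03),pll=(63,32,.03),pur=(119,352,.03),plr=(57,352,.03))
for k in t:
    a=unc(t[k],(225,160));b=unc(s[k],(290,190))
    print(k,onz(T,a,t[k][2])[:2],onz(S,b,s[k][2])[:2],tri([ray(T,a),ray(S,b)]))
E
```

```text
fl [0.6862 0.1314] [0.6883 0.1327] [0.6871 0.1314 0.0286]
fr [ 0.6658 -0.1829] [ 0.6663 -0.1828] [ 0.666  -0.1829  0.028 ]
sl [0.6494 0.1391] [0.6509 0.1384] [0.6504 0.1392 0.0273]
sr [ 0.6304 -0.1861] [ 0.6307 -0.185 ] [ 0.6303 -0.1859  0.0288]
post [ 0.6156 -0.0975] [ 0.6158 -0.0989] [ 0.616  -0.0977  0.0589]
pul [0.6014 0.2266] [0.6025 0.2255] [0.6022 0.2268 0.029 ]
pur [ 0.5583 -0.0491] [ 0.5588 -0.0504] [ 0.5588 -0.0492  0.029 ]
plr [ 0.5274 -0.0438] [ 0.5307 -0.0448] [ 0.5292 -0.0439  0.0289]
pll [0.5733 0.2313] [0.5739 0.2314] [0.5736 0.2313 0.03  ]
```

```bash
cat >> h.py <<'E'
np.set_printoptions(precision=4,suppress=True)
O=np.array([.6765,-.0257]);XB=np.array([.9978,-.0666]);YB=np.array([.0666,.9978])
def w(b): return O+XB*b[0]+YB*b[1]
def b(wp): d=np.array(wp)[:2]-O; return np.array([d@XB,d@YB])
# bay-yaw 0 -> tool x along bay x; th = profile angle (right end further in when +)
def delta(s,xyz,yaw):
    R=s['eef_rot'];d=np.array(xyz)-s['tcp_pos']
    y0=np.degrees(np.arctan2(R[1,0],R[0,0]))
    print('t',round(s['t'],2),'tcp',s['tcp_pos'],'yaw',round(y0,2),'F',s['wrist_force'],'| delta tool',R.T@d,'wz',round(y0-yaw,2))
E
```

>>> {"method": "drive_tool", "body": {
  "commands": [
    [0,0,6,0.028,-0.029,0,0],
    [0,0,12,0.056,-0.058,0,0],
    [0,0,18,0.084,-0.087,0,0],
    [0,0,24,0.112,-0.116,0,0],
    [0,0,28.7,0.14,-0.145,0,0]
  ]
}}

```text
t: 0.52
tcp_pos: [0.2933, -0.4031, 0.192]
eef_rot: [[0.987, -0.163, -0.0], [-0.163, -0.987, 0.001], [-0.0, -0.0, -1.0]]
wrist_force: [1.0, -0.4, 0.2]
grip_width: 0.996
```

```bash
python3 -c "
from h import *;from cell import arm
delta(arm.read_state(),[.520,.097,.12],-9.05)"
```

```text
t 0.52 tcp [ 0.2933 -0.4031  0.192 ] yaw -9.41 F [ 0.9756 -0.3868  0.2187] | delta tool [ 0.1419 -0.5304  0.0722] wz -0.36
```

>>> {"method": "drive_tool", "body": {
  "commands": [
    [0,0,0,0.01,-0.038,0,0],
    [0,0,0,0.02,-0.076,0,0],
    [0,0,0,0.03,-0.114,0,0],
    [0,0,0,0.04,-0.152,0,0],
    [0,0,0,0.05,-0.19,0,0]
  ]
}}

```text
t: 0.93
tcp_pos: [0.3726, -0.2234, 0.1923]
eef_rot: [[0.987, -0.158, 0.0], [-0.158, -0.987, 0.0], [0.0, -0.0, -1.0]]
wrist_force: [0.5, -0.7, 0.4]
grip_width: 0.999
```

>>> {"method": "drive_tool", "body": {
  "commands": [
    [0,0,0,0.01,-0.038,0,0],
    [0,0,0,0.02,-0.076,0,0],
    [0,0,0,0.03,-0.114,0,0],
    [0,0,0,0.04,-0.152,0,0],
    [0,0,0,0.05,-0.19,0,0]
  ]
}}

```text
t: 1.35
tcp_pos: [0.4519, -0.0435, 0.1924]
eef_rot: [[0.988, -0.157, -0.0], [-0.157, -0.988, -0.0], [-0.0, 0.0, -1.0]]
wrist_force: [0.0, -0.7, -0.1]
grip_width: 1.002
```

>>> {"method": "drive_tool", "body": {
  "commands": [
    [0,0,0,0.01,-0.038,0.01,0],
    [0,0,0,0.02,-0.076,0.03,0],
    [0,0,0,0.03,-0.114,0.05,0],
    [0,0,0,0.04,-0.15,0.07,0],
    [0,0,0,0.04,-0.15,0.07,0]
  ]
}}

```text
t: 1.77
tcp_pos: [0.5152, 0.1006, 0.1193]
eef_rot: [[0.988, -0.155, -0.002], [-0.155, -0.988, 0.001], [-0.002, -0.0, -1.0]]
wrist_force: [-0.5, -0.1, 0.2]
grip_width: 0.995
```

```bash
python3 -c "
from h import *;from cell import arm
delta(arm.read_state(),[.520,.097,.0],-9.05)
for n in ['side','wrist']:
    cv2.imwrite(f'pics/{n}1.png',arm.get_image(n)['frame'])"
```

```text
t 1.77 tcp [0.5152 0.1006 0.1193] yaw -8.92 F [-0.5051 -0.0845  0.1908] | delta tool [0.0056 0.0029 0.1193] wz 0.13
```

View pics/side1.png

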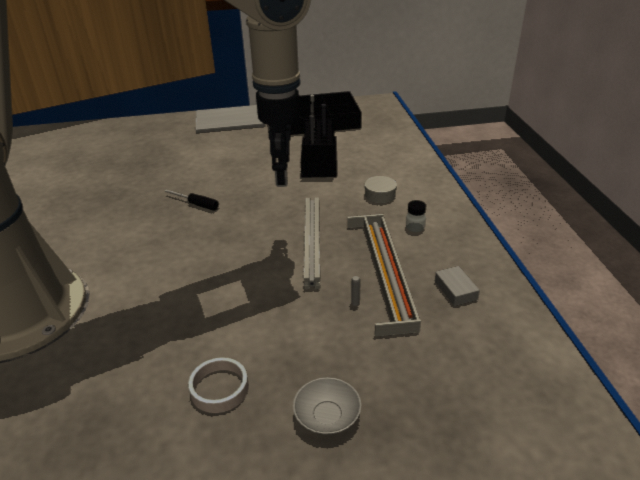

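View pics/wrist1.png

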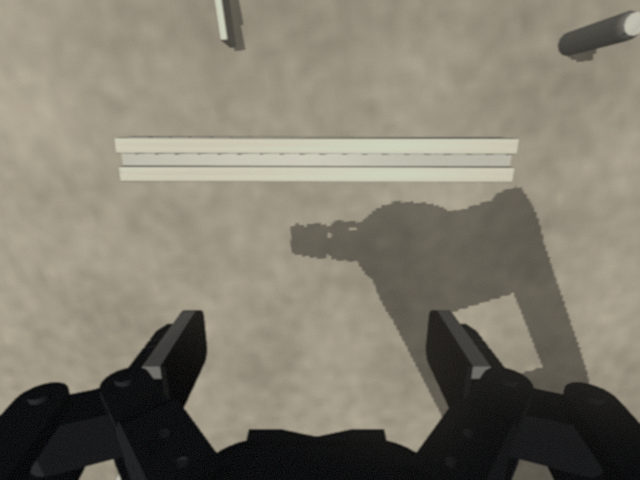

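>>> {"method": "drive_tool", "body": {
  "commands": [
    [0,0,0,0,0.002,0.035,0],
    [0,0,0,0,0.002,0.07,0],
    [0,0,0,0,0.002,0.1,0],
    [0,0,0,0,0.002,0.114,0],
    [0,0,0,0,0.002,0.114,0]
  ]
}}

```text
t: 2.28
tcp_pos: [0.5119, 0.0925, 0.0062]
eef_rot: [[0.987, -0.159, -0.005], [-0.159, -0.987, -0.001], [-0.005, 0.002, -1.0]]
wrist_force: [-0.2, -0.3, 0.6]
grip_width: 1.002
```

```bash
python3 -c "
from h import *;from cell import arm
delta(arm.read_state(),[.520,.097,.0],-9.05)
for n in ['side','top']:
    d=arm.get_image(n);cv2.imwrite(f'pics/{n}2.png',cv2.resize(d['frame'][150:300,240:440],None,fx=4,fy=4))"
```

```text
t 2.28 tcp [0.5119 0.0925 0.0062] yaw -9.13 F [-0.2366 -0.2769  0.5583] | delta tool [ 0.0074 -0.0057  0.0061] wz -0.08
```

View pics/side2.png

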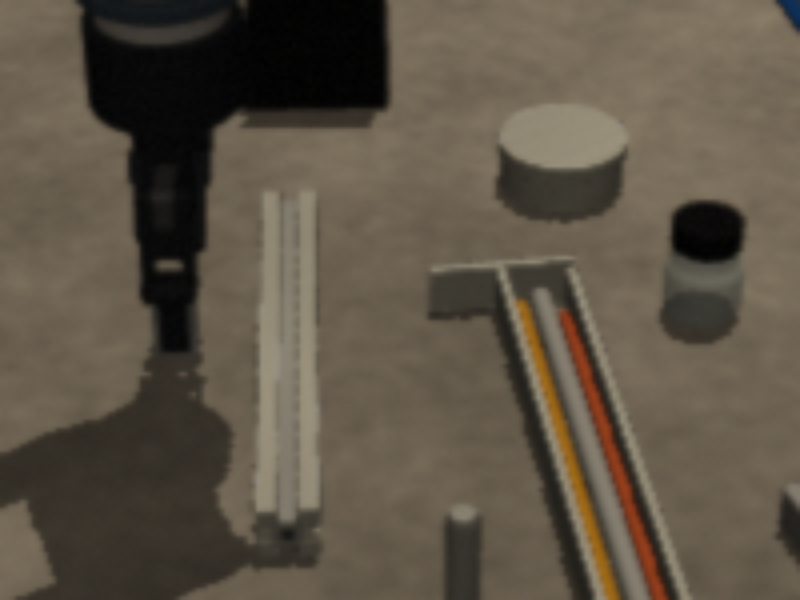

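>>> {"method": "drive_tool", "body": {
  "commands": [
    [0,0,0,0,-0.002,0.008,0],
    [0,0,0,0.01,-0.005,0.008,0],
    [0,0,0,0.02,-0.005,0.008,0],
    [0,0,0,0.025,-0.005,0.008,0],
    [0,0,0,0.03,-0.005,0.008,0]
  ]
}}

```text
t: 2.8
tcp_pos: [0.5468, 0.0946, 0.0011]
eef_rot: [[0.988, -0.157, 0.002], [-0.157, -0.988, 0.0], [0.002, -0.001, -1.0]]
wrist_force: [-0.2, -0.6, -0.1]
grip_width: 1.003
```

```bash
python3 -c "
from h import *;from cell import arm
s=arm.read_state();print(b(s['tcp_pos']))
delta(s,[*w((-.0860,.0966)),-.002],6.2)"
```

```text
[-0.1374  0.1114]
t 2.8 tcp [0.5468 0.0946 0.0011] yaw -9.05 F [-0.2441 -0.6404 -0.0788] | delta tool [0.0525 0.0101 0.0032] wz -15.25
```

```bash
python3 -c "
from h import *;from cell import arm
print(arm.read_state()['tcp_pos'])
d=arm.get_image('top');cv2.imwrite('pics/top3.png',cv2.resize(d['frame'][150:290,225:425],None,fx=4,fy=4))
d=arm.get_image('side');cv2.imwrite('pics/side3.png',cv2.resize(d['frame'][150:300,240:440],None,fx=4,fy=4))
d=arm.get_image('wrist');cv2.imwrite('pics/wrist3.png',d['frame'])
print(arm.read_state()['tcp_pos'])"
```

```text
[0.5468 0.0946 0.0011]
[0.5455 0.0945 0.0005]
```

View pics/top3.png

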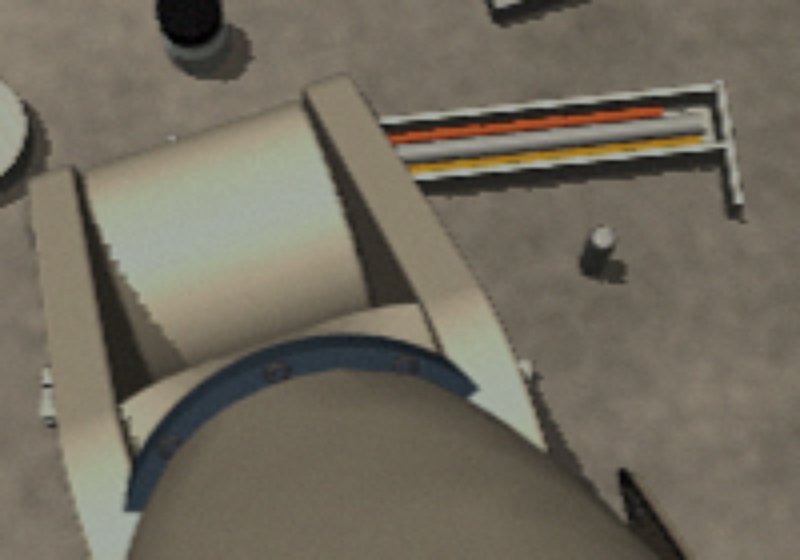

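View pics/side3.png

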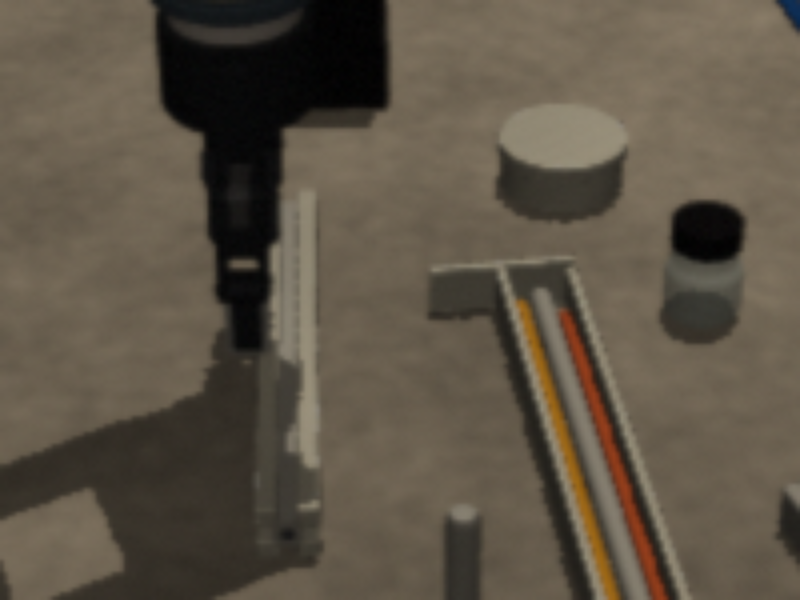

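View pics/wrist3.png

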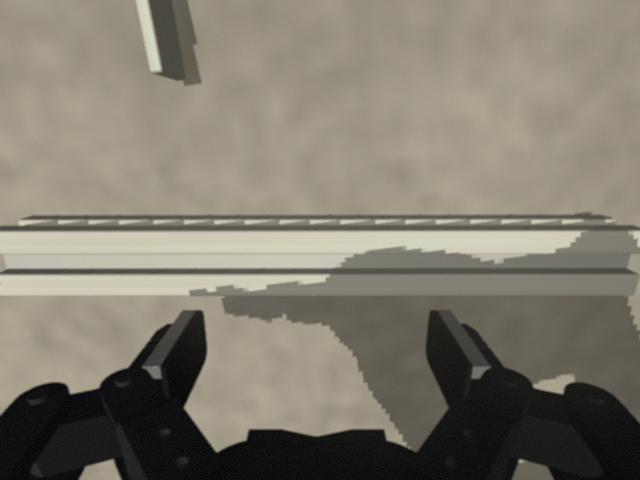

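```bash
python3 -c "
from h import *;from cell import arm
s=arm.read_state();R=s['eef_rot'];p=s['tcp_pos'];print(p,s['joint_positions'])
d=arm.get_image('side');T=d['pose']
c=np.linalg.inv(T)
for dx in (-.011,0,.011):
  for dy in (.043,.057):
    q=p+R@[dx,dy,-.013];v=c[:3,:3]@q+c[:3,3];u=d['K']@v/v[2];print(dx,dy,u[:2],((u[:2]-[240,150]+.5)*4-.5))
for x in (233,262):
  for z in (.0,.01,.02): 
    q=onz(d,unc((x,349),(240,150)),z);print(x,z,q,R.T@(q-p))
d=arm.get_image('wrist');c=np.linalg.inv(d['pose']);v=c[:3,:3]@p+c[:3,3];print(d['K']@v/v[2], d['pose'], R)
r=d['range_z'];print(r[312,190],r[330,190],r[312,445],r[295,320])
"
```

```text
[0.5455 0.0945 0.0005] [  9.671   28.617  110.2057   0.0004  41.1537 108.7428]
-0.011 0.043 [295.8356 253.0834] [224.8423 413.8334]
-0.011 0.057 [295.6472 257.3746] [224.0889 430.9982]
0 0.043 [301.3183 252.9475] [246.7732 413.2898]
0 0.057 [301.1849 257.2376] [246.2396 430.4503]
0.011 0.043 [306.8017 252.8115] [268.7068 412.7461]
0.011 0.057 [306.7233 257.1006] [268.3932 429.9022]
233 0.0 [0.5412 0.1267 0.    ] [-0.0093 -0.0312  0.0005]
233 0.01 [0.5399 0.1129 0.01  ] [-0.0085 -0.0173 -0.0095]
233 0.02 [0.5385 0.0991 0.02  ] [-0.0077 -0.0034 -0.0195]
262 0.0 [0.5564 0.1237 0.    ] [ 0.0061 -0.0305  0.0005]
262 0.01 [0.5548 0.1099 0.01  ] [ 0.0067 -0.0167 -0.0095]
262 0.02 [0.5532 0.0961 0.02  ] [ 0.0073 -0.0028 -0.0195]
[315.0609 276.4015   1.    ] [[-0.1577 -0.9412 -0.2987  0.6212]
 [-0.9875  0.1504  0.0474  0.082 ]
 [ 0.0003  0.3024 -0.9532  0.1823]
 [ 0.      0.      0.      1.    ]] [[ 0.9875 -0.1577  0.0004]
 [-0.1577 -0.9875  0.0001]
 [ 0.0004 -0.0001 -1.    ]]
0.13885346 0.1288808 0.13854285 0.19995292
```

```bash
python3 -c "
from h import *;from cell import arm
s=arm.read_state();R=s['eef_rot'];p=s['tcp_pos']
for n,px in (('wrist',[(197,315),(203,340),(190,315),(170,340),(155,365),(435,315),(445,315),(430,345),(320,292),(320,285),(320,300),(100,285),(550,285)]),('side',[(301,236),(301,230),(318,255),(312,240)])):
  d=arm.get_image(n)
  for u in px:
    z=d['range_z'][u[1],u[0]];v=np.linalg.solve(d['K'],[u[0],u[1],1])*z;q=d['pose'][:3,:3]@v+d['pose'][:3,3];print(n,u,q,R.T@(q-p))
"
```

```text
wrist (197, 315) [0.5616 0.135  0.0593] [ 0.0104 -0.0426 -0.059 ]
wrist (203, 340) [0.5491 0.137  0.0556] [-0.0023 -0.0427 -0.0553]
wrist (190, 315) [0.5628 0.1367 0.061 ] [ 0.0112 -0.0446 -0.0607]
wrist (170, 340) [0.5628 0.1381 0.0768] [ 0.011  -0.0459 -0.0765]
wrist (155, 365) [0.5631 0.1373 0.0903] [ 0.0114 -0.0452 -0.09  ]
wrist (435, 315) [0.5488 0.0504 0.0606] [ 0.011   0.0429 -0.0603]
wrist (445, 315) [0.5483 0.0469 0.0608] [ 0.0111  0.0464 -0.0605]
wrist (430, 345) [0.5349 0.0524 0.0579] [-0.003   0.0431 -0.0576]
wrist (320, 292) [0.5499 0.0915 0.0299] [ 0.0056  0.0021 -0.0296]
wrist (320, 285) [0.553  0.091  0.0295] [ 0.0088  0.0021 -0.0292]
wrist (320, 300) [0.532  0.094  0.0013] [-0.0124  0.0025 -0.001 ]
wrist (100, 285) [0.5684 0.1856 0.0301] [ 0.0091 -0.0937 -0.0298]
wrist (550, 285) [ 0.538  -0.0074  0.0311] [ 0.0095  0.1017 -0.0308]
side (301, 236) [0.5387 0.0399 0.064 ] [ 0.0027  0.0549 -0.0637]
side (301, 230) [0.5394 0.041  0.0773] [ 0.0033  0.0537 -0.077 ]
side (318, 255) [0.5673 0.0163 0.0311] [ 0.0347  0.0736 -0.0307]
side (312, 240) [0.5647 0.0771 0.0239] [ 0.0225  0.014  -0.0236]
```

>>> {"method": "drive_tool", "body": {
  "commands": [
    [0,0,0,-0.01,0,0,0],
    [0,0,0,-0.02,0,0,0],
    [0,0,0,-0.03,0,0,0],
    [0,0,0,-0.035,0,0,0],
    [0,0,0,-0.035,0,0,0]
  ]
}}

```text
t: 3.57
tcp_pos: [0.5083, 0.1002, 0.0003]
eef_rot: [[0.988, -0.157, -0.002], [-0.157, -0.988, -0.0], [-0.002, 0.0, -1.0]]
wrist_force: [-0.2, -0.0, 0.2]
grip_width: 1.001
```

```bash
python3 -c "
from h import *;from cell import arm
s=arm.read_state();print(s)
for n in ('wrist','side'):
  d=arm.get_image(n);np.savez(f'pics/{n}4.npz',**d);cv2.imwrite(f'pics/{n}4.png',d['frame'] if n=='wrist' else cv2.resize(d['frame'][100:300,200:400],None,fx=3,fy=3))
print(arm.read_state()['tcp_pos'])
"
```

```text
{'t': 3.5667, 'joint_positions': array([ 10.9841,  26.4313, 114.5428,   0.0058,  39.1191, 110.0063]), 'joint_vel': array([-0.486 ,  0.5727, -2.1222, -0.0987, -0.0389, -0.5185]), 'effort': array([  0.1552, -55.4163, -21.1547,   0.0164,  -0.1257,   0.0787]), 'tcp_pos': array([0.5083, 0.1002, 0.0003]), 'eef_rot': array([[ 0.9876, -0.1569, -0.0016],
       [-0.1569, -0.9876, -0.0002],
       [-0.0016,  0.0005, -1.    ]]), 'wrist_force': array([-0.1828, -0.0145,  0.1851]), 'ft_torque': array([0.004 , 0.0089, 0.0306]), 'grip_width': 1.0008358382772486}
[0.5104 0.1003 0.0006]
```

View pics/side4.png

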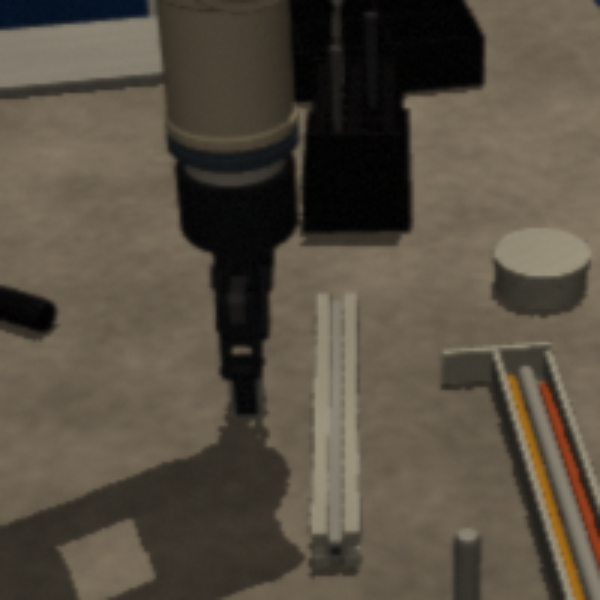

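>>> {"method": "drive_tool", "body": {
  "commands": [
    [0,0,0,-0.01,0,-0.015,0.5],
    [0,0,0,-0.01,0,-0.015,1],
    [0,0,0,-0.01,0,-0.015,1],
    [0,0,0,-0.01,0,-0.015,1],
    [0,0,0,-0.01,0,-0.015,1]
  ]
}}

```text
t: 4.08
tcp_pos: [0.501, 0.1016, 0.0151]
eef_rot: [[0.988, -0.158, 0.0], [-0.158, -0.988, 0.0], [0.0, -0.0, -1.0]]
wrist_force: [0.5, -0.1, 0.0]
grip_width: 0.304
```

```bash
python3 -c "
from h import *;from cell import arm
s=arm.read_state();print(s['tcp_pos'],s['grip_width'],s['wrist_force'])
for n in ('wrist','side'):
  d=arm.get_image(n);np.savez(f'pics/{n}5.npz',**d);cv2.imwrite(f'pics/{n}5.png',d['frame'] if n=='wrist' else cv2.resize(d['frame'][100:300,200:400],None,fx=3,fy=3))
"
```

```text
[0.501  0.1016 0.0151] 0.3040063099862146 [ 0.4697 -0.0931  0.0346]
```

View pics/side5.png

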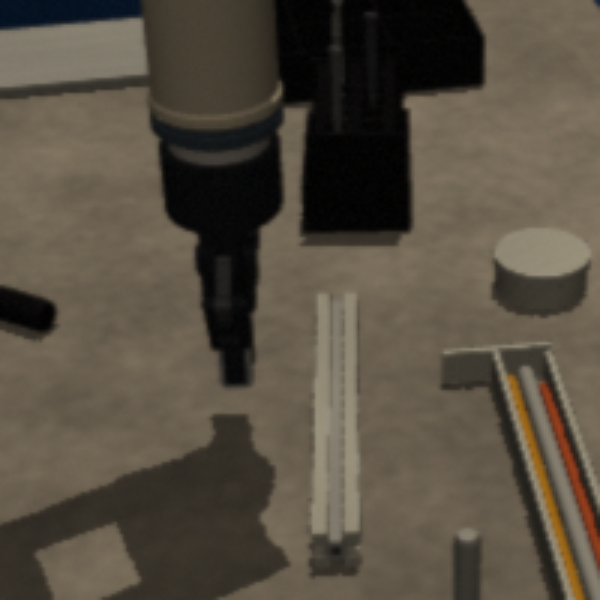

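View pics/wrist5.png

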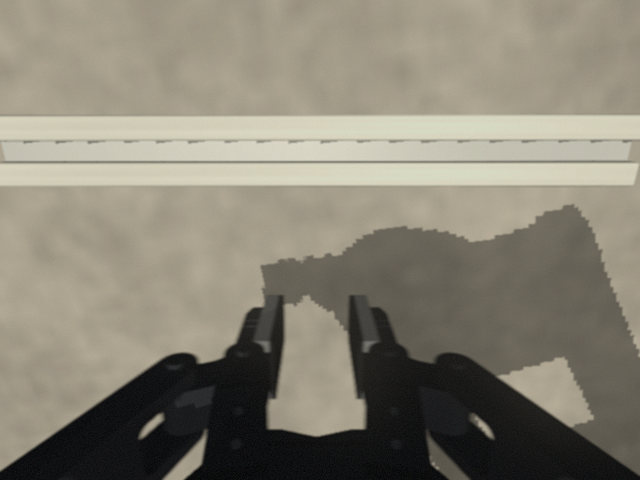

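```bash
cat > dep.py <<'E'
from h import *
import sys
def cloud(f):
  d=np.load(f);z=d['range_z'];v,u=np.mgrid[:480,:640]
  P=np.stack([(u-d['K'][0,2])/d['K'][0,0]*z,(v-d['K'][1,2])/d['K'][1,1]*z,z],-1)
  Q=P@d['pose'][:3,:3].T+d['pose'][:3,3];Q[z==0]=np.nan;return Q
E
python3 -c "
from dep import *
p=np.array([.501,.1016,.0151])
for n in ('side','wrist'):
  Q=cloud(f'pics/{n}5.npz')-p;Qz=Q[...,2]+p[2]
  m=(np.hypot(Q[...,0],Q[...,1])<.06)&(Qz>.008)
  if n=='side':m&=(Q[...,0]<.03)
  else: m&=(Q[...,0]<.018)
  v,u=np.nonzero(m);zz=Qz[m];i=np.argsort(zz)[:400:25]
  for k in i: print(n,u[k],v[k],Q[v[k],u[k]],zz[k])
Q=cloud('pics/side5.npz')
for r in range(215,240,2): print(r,Q[r,279])
"
```

```text
side 281 228 [ 0.0035 -0.0134  0.0395] 0.054559413928127576
side 282 226 [ 0.0054 -0.0194  0.0482] 0.06328675323952848
side 282 223 [ 0.0062 -0.0148  0.0522] 0.06729231579661987
side 284 213 [0.0137 0.0127 0.0572] 0.0723380195602411
side 283 219 [ 0.0086 -0.0164  0.0625] 0.07763683471357807
side 283 216 [ 0.0093 -0.0142  0.0681] 0.08322664480660003
side 277 216 [-0.0029 -0.0196  0.0733] 0.0884167618554742
side 281 215 [ 0.0036 -0.0417  0.0893] 0.10435335452487693
side 273 212 [-0.0108 -0.0354  0.0939] 0.10902607548186638
side 271 212 [-0.0151 -0.0457  0.1012] 0.11629106264844047
side 278 210 [-0.0018 -0.0486  0.1058] 0.12090244152914642
side 284 201 [ 0.0125 -0.0259  0.11  ] 0.12507727362837473
side 284 199 [ 0.0129 -0.0241  0.1133] 0.12839811339616414
side 276 207 [-0.0053 -0.0536  0.1161] 0.1312179382812736
side 284 195 [ 0.0137 -0.0208  0.1202] 0.13530718923505614
side 281 204 [ 0.0042 -0.0567  0.1235] 0.13857247381445825
wrist 285 324 [-0.0026  0.0133  0.0392] 0.054335244947544326
wrist 346 326 [-0.0065 -0.012   0.0411] 0.05622237450196446
wrist 285 334 [-0.0056  0.0136  0.0422] 
[... 424 characters left out ...]

wrist 362 298 [ 0.0078 -0.0199  0.0463] 0.06142886688257934
wrist 261 307 [0.0104 0.02   0.0466] 0.06168974493495363
wrist 348 298 [ 0.009  -0.0145  0.0469] 0.06197266929373274
wrist 259 307 [0.0107 0.0206 0.0471] 0.062188064129505005
wrist 348 300 [ 0.0084 -0.0144  0.0473] 0.062448975566111786
wrist 276 299 [0.0134 0.0133 0.0477] 0.0627608592795787
215 [0.5009 0.0609 0.1042]
217 [0.5017 0.0791 0.0875]
219 [0.5013 0.0784 0.0833]
221 [0.5012 0.081  0.0768]
223 [0.5007 0.0781 0.074 ]
225 [0.5005 0.0812 0.0672]
227 [0.5001 0.0796 0.0635]
229 [ 0.505   0.1649 -0.0007]
231 [ 0.5042  0.157  -0.0005]
233 [0.5033 0.1481 0.0006]
235 [0.5024 0.1386 0.0021]
237 [0.5017 0.1338 0.0004]
239 [nan nan nan]
```

>>> {"method": "drive_tool", "body": {
  "commands": [
    [0,0,0,0,0,0,0],
    [0,0,0,0,0,0.01,0],
    [0,0,0,0,0,0.02,0],
    [0,0,0,0,0,0.03,0],
    [0,0,0,0,0,0.03,0]
  ]
}}

```text
t: 4.6
tcp_pos: [0.4987, 0.1013, -0.0171]
eef_rot: [[0.988, -0.157, -0.004], [-0.157, -0.988, -0.001], [-0.003, 0.001, -1.0]]
wrist_force: [-0.9, -0.8, -0.5]
grip_width: 0.821
```

>>> {"method": "drive_tool", "body": {
  "commands": [
    [0,0,0,0,0,0.005,0],
    [0,0,0,0,0,0.01,0],
    [0,0,0,0,0,0.015,0],
    [0,0,0,0,0,0.02,0],
    [0,0,0,0,0,0.02,0]
  ]
}}

```text
t: 5.02
tcp_pos: [0.5, 0.1015, -0.0355]
eef_rot: [[0.988, -0.157, -0.001], [-0.157, -0.988, -0.0], [-0.001, 0.0, -1.0]]
wrist_force: [-0.3, 0.0, 0.8]
grip_width: 1.003
```

```bash
python3 -c "
from dep import *;from cell import arm
s=arm.read_state();p=s['tcp_pos'];R=s['eef_rot'];print(p,s['grip_width'],s['wrist_force'])
for n in ('wrist','side'):
  d=arm.get_image(n);np.savez(f'pics/{n}6.npz',**d);cv2.imwrite(f'pics/{n}6.png',d['frame'] if n=='wrist' else cv2.resize(d['frame'][100:300,200:400],None,fx=3,fy=3))
Q=cloud('pics/wrist6.npz')
for u in [(203,340),(203,345),(430,345),(430,340),(197,315),(435,315)]: print(u,Q[u[1],u[0]],(Q[u[1],u[0]]-p)@R)
for v in (200,240): 
  r=Q[v:v+200:3,320];print(r[::4])
"
```

```text
[ 0.5     0.1015 -0.0355] 1.0033776919863835 [-0.3346  0.0328  0.8237]
(203, 340) [0.5047 0.1439 0.0201] [-0.0021 -0.0426 -0.0556]
(203, 345) [0.503  0.1441 0.0208] [-0.0038 -0.0425 -0.0564]
(430, 345) [0.4907 0.0595 0.0227] [-0.0027  0.043  -0.0582]
(430, 340) [0.4919 0.0591 0.0214] [-0.0013  0.0432 -0.0569]
(197, 315) [0.5174 0.1417 0.0242] [ 0.0108 -0.0424 -0.0598]
(435, 315) [0.504  0.0574 0.0245] [ 0.0109  0.043  -0.06  ]
[[ 0.5532  0.0915  0.0313]
 [ 0.5422  0.0929  0.0004]
 [ 0.5375  0.0936  0.0006]
 [ 0.5328  0.0943  0.0013]
 [ 0.5278  0.0951  0.0013]
 [ 0.5221  0.096  -0.0004]
 [ 0.5169  0.0968 -0.0002]
 [ 0.5117  0.0976  0.0002]
 [ 0.5064  0.0985  0.0004]
 [ 0.5009  0.0993  0.0007]
 [ 0.4955  0.1002  0.001 ]
 [ 0.4893  0.1011  0.0004]
 [ 0.484   0.102   0.0013]
 [ 0.4777  0.1029  0.0009]
 [ 0.4717  0.1039  0.0012]
 [ 0.4653  0.1049  0.0011]
 [ 0.4587  0.1059  0.0009]]
[[ 0.531   0.0946  0.001 ]
 [ 0.5256  0.0955 -0.0002]
 [ 0.5203  0.0963 -0.0004]
 [ 0.5153  0.0971  0.0002]
 [ 0.5101  0.0979  0.0005]
 [ 0.5047  0.0987  0.0007]
 [ 0.4986  0.0997 -0.0003]
 [ 0.493   0.1005  0.0001]
 [ 0.4875  0.1014  0.0007]
 [ 0.4811  0.1024 -0.0001]
 [ 0.4746  0.1034 -0.0006]
 [ 0.4689  0.1043  0.0002]
 [ 0.4631  0.1052  0.001 ]
 [ 0.456   0.1063  0.0003]
 [ 0.4504  0.1072  0.0015]
 [ 0.4429  0.1084  0.0008]
 [ 0.4356  0.1095  0.0004]]
```

View pics/side6.png

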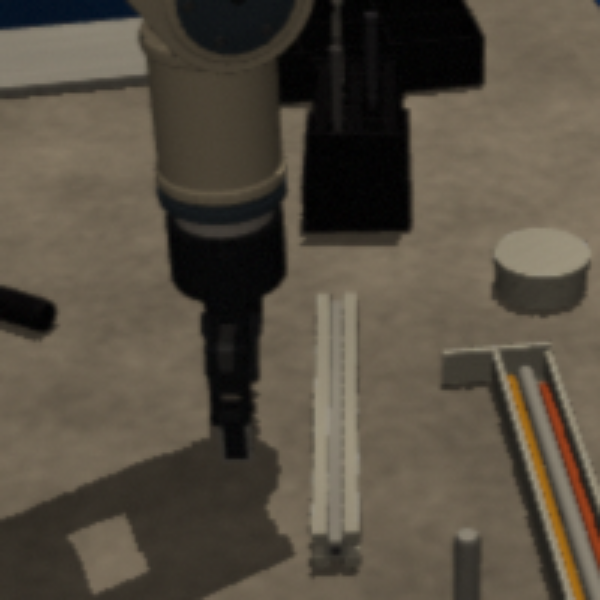

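View pics/wrist6.png

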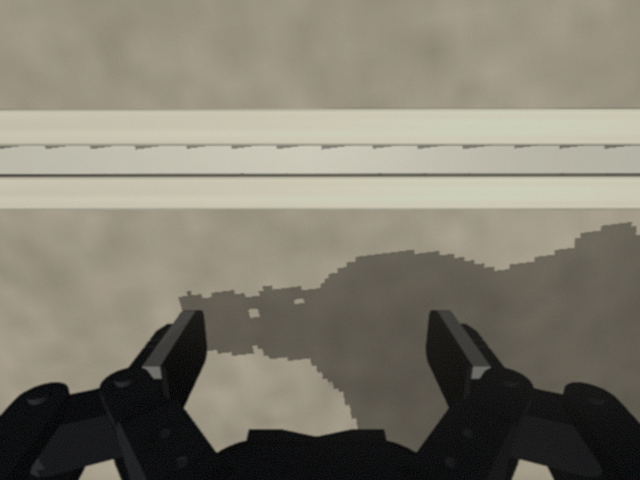

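>>> {"method": "drive_tool", "body": {
  "commands": [
    [0,0,0,0.01,0.002,0.005,0],
    [0,0,0,0.02,0.004,0.009,0],
    [0,0,0,0.03,0.004,0.009,0],
    [0,0,0,0.036,0.004,0.009,0],
    [0,0,0,0.038,0.004,0.009,0]
  ]
}}

```text
t: 5.53
tcp_pos: [0.5392, 0.0914, -0.0436]
eef_rot: [[0.987, -0.158, 0.001], [-0.158, -0.987, 0.0], [0.001, -0.0, -1.0]]
wrist_force: [-1.8, 0.9, 2.2]
grip_width: 0.996
```

```bash
python3 -c "
from h import *;from cell import arm
s=arm.read_state();print(b(s['tcp_pos']))
delta(s,[*w((-.0860,.0966)),-.044],6.2)"
```

```text
[-0.1448  0.1077]
t 5.53 tcp [ 0.5392  0.0914 -0.0436] yaw -9.1 F [-1.7655  0.8722  2.1717] | delta tool [0.0595 0.0057 0.0005] wz -15.3
```

>>> {"method": "drive_tool", "body": {
  "commands": [
    [0,0,-1,0.004,0.0,0,0],
    [0,0,-2,0.008,0.0005,0,0],
    [0,0,-3,0.012,0.001,0,0],
    [0,0,-4,0.016,0.0015,0,0],
    [0,0,-5,0.02,0.002,0,0]
  ]
}}

```text
t: 5.95
tcp_pos: [0.5572, 0.0865, -0.0436]
eef_rot: [[0.998, -0.069, -0.0], [-0.069, -0.998, 0.0], [-0.0, -0.0, -1.0]]
wrist_force: [-1.1, 0.4, -1.1]
grip_width: 1.001
```

```bash
python3 -c "
from h import *;from cell import arm
s=arm.read_state();print(b(s['tcp_pos']))
delta(s,[*w((-.0860,.0966)),-.044],6.2)
d=arm.get_image('wrist');np.savez('pics/w7.npz',**d);cv2.imwrite('pics/w7.png',d['frame'])
d=arm.get_image('side');cv2.imwrite('pics/s7.png',cv2.resize(d['frame'][150:350,220:440],None,fx=3,fy=3))"
```

```text
[-0.1265  0.104 ]
t 5.95 tcp [ 0.5572  0.0865 -0.0436] yaw -3.95 F [-1.0826  0.4289 -1.1429] | delta tool [0.0406 0.0073 0.0004] wz -10.15
```

View pics/w7.png

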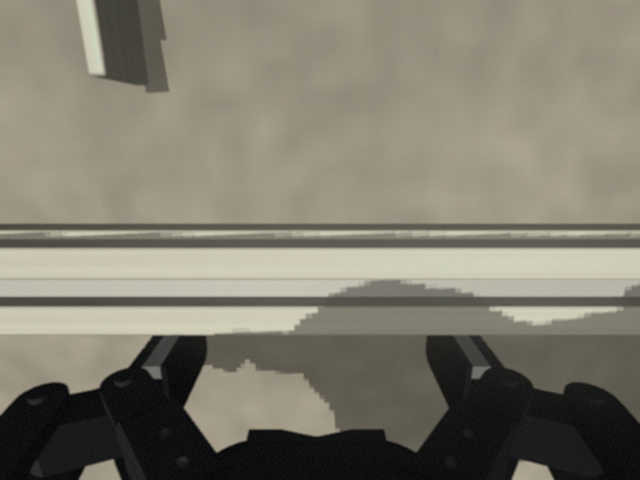

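View pics/s7.png

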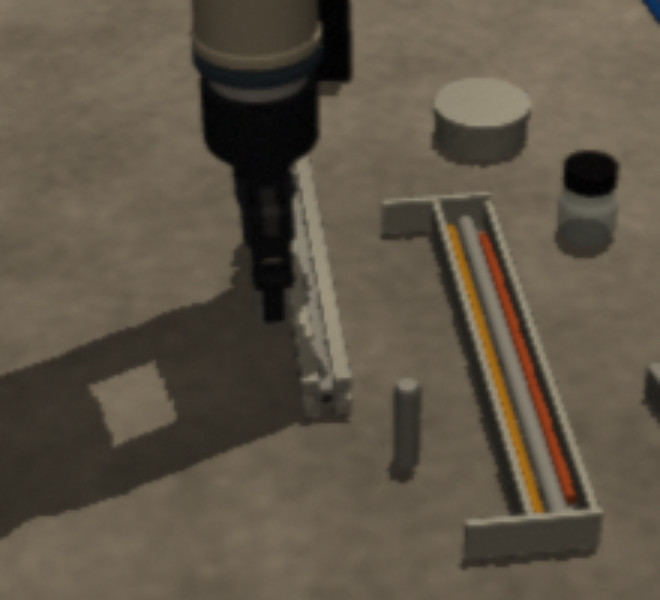

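```bash
python3 -c "
from h import *
S=np.load('pics/side0.npz')
for p in [(305,380),(350,378)]: q=onz(S,unc(p,(220,150),3),.03);print(q,b(q))"
```

```text
[ 0.563  -0.0474  0.03  ] [-0.1118 -0.0292]
[ 0.5906 -0.0509  0.03  ] [-0.084  -0.0309]
```

>>> {"method": "drive_tool", "body": {
  "commands": [
    [0,0,-1,0.004,0.0005,0,0],
    [0,0,-2,0.008,0.001,0,0],
    [0,0,-3,0.012,0.0015,0,0],
    [0,0,-4,0.016,0.002,0,0],
    [0,0,-5,0.02,0.0025,0,0]
  ]
}}

```text
t: 6.47
tcp_pos: [0.5771, 0.0826, -0.0436]
eef_rot: [[1.0, 0.018, 0.0], [0.018, -1.0, 0.0], [0.0, -0.0, -1.0]]
wrist_force: [-0.6, 0.3, -0.0]
grip_width: 0.998
```

>>> {"method": "drive_tool", "body": {
  "commands": [
    [0,0,-1,0.004,0.001,0,0],
    [0,0,-2,0.008,0.002,0,0],
    [0,0,-3,0.012,0.003,0,0],
    [0,0,-4,0.016,0.004,0,0],
    [0,0,-5,0.02,0.005,0,0]
  ]
}}

```text
t: 6.88
tcp_pos: [0.5972, 0.0779, -0.0436]
eef_rot: [[0.994, 0.105, -0.0], [0.105, -0.994, -0.0], [-0.0, 0.0, -1.0]]
wrist_force: [-1.4, 0.1, 0.3]
grip_width: 0.997
```

```bash
python3 -c "
from h import *;from cell import arm
s=arm.read_state();print(b(s['tcp_pos']))
delta(s,[*w((-.0860,.0966)),-.044],6.2)
d=arm.get_image('side');cv2.imwrite('pics/s8.png',cv2.resize(d['frame'][150:350,220:440],None,fx=3,fy=3))
d=arm.get_image('wrist');cv2.imwrite('pics/w8.png',d['frame'])"
```

```text
[-0.0861  0.0981]
t 6.88 tcp [ 0.5972  0.0779 -0.0436] yaw 6.04 F [-1.4112  0.1277  0.2785] | delta tool [-0.0002  0.0015  0.0004] wz -0.16
```

View pics/s8.png

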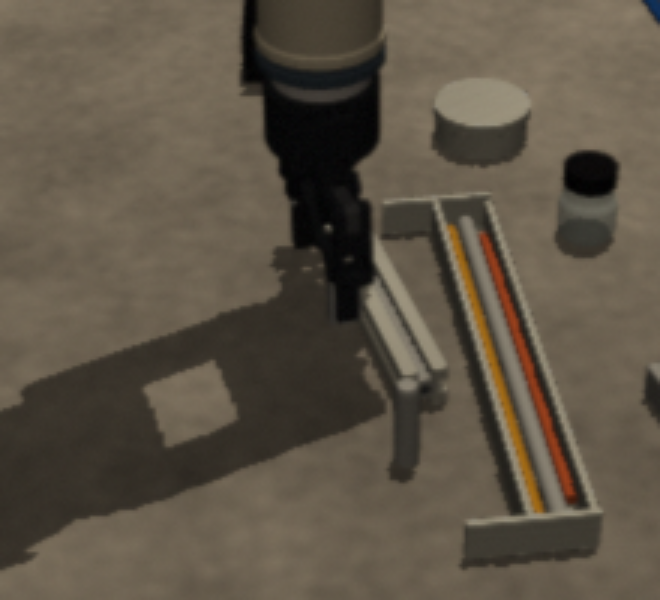

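View pics/w8.png

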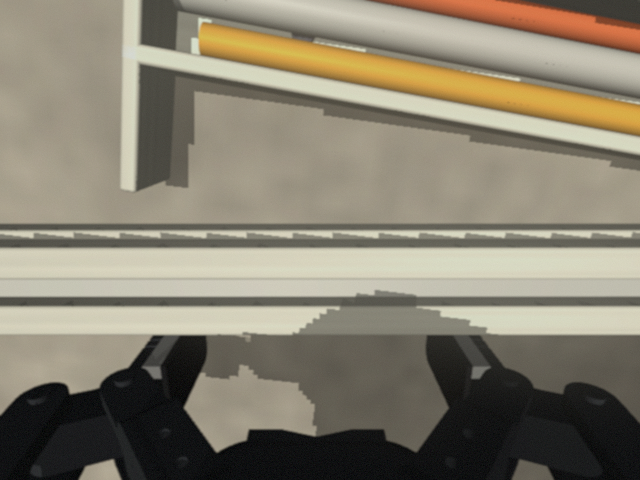

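>>> {"method": "drive_tool", "body": {
  "commands": [
    [0,0,0,-0.015,0,0,0],
    [0,0,0,-0.03,0,-0.01,0],
    [0,0,0,-0.05,0,-0.04,0],
    [0,0,0,-0.07,0,-0.07,0],
    [0,0,0,-0.08,0,-0.09,0]
  ]
}}

```text
t: 7.4
tcp_pos: [0.5154, 0.0695, 0.048]
eef_rot: [[0.995, 0.103, -0.0], [0.103, -0.995, -0.0], [-0.0, 0.0, -1.0]]
wrist_force: [0.1, 0.1, 0.4]
grip_width: 0.999
```

```bash
python3 -c "
from dep import *;from cell import arm
s=arm.read_state();print(s['tcp_pos'],s['t'])
for n in ('side','top','wrist'):
  d=arm.get_image(n);np.savez(f'pics/{n}9.npz',**d);cv2.imwrite(f'pics/{n}9.png',cv2.resize(d['frame'][150:350,220:440],None,fx=3,fy=3) if n!='wrist' else d['frame'])
Q=cloud('pics/top0.npz');m=(Q[...,2]>.03)&(Q[...,1]>.28)&(Q[...,1]<.6)&(Q[...,0]>.45)&(Q[...,0]<.75)
q=Q[m];print(np.nanmin(q,0),np.nanmax(q,0));
for z in (.05,.08,.11,.14): k=q[q[:,2]>z];print(z,len(k),k[:,1].min() if len(k) else 0)"
```

```text
[0.5154 0.0695 0.048 ] 7.4
[0.5812 0.2801 0.0301] [0.7493 0.5187 0.1815]
0.05 2168 0.35782512458393856
0.08 1858 0.35782512458393856
0.11 208 0.3917799959551519
0.14 121 0.3917799959551519
```

View pics/side9.png

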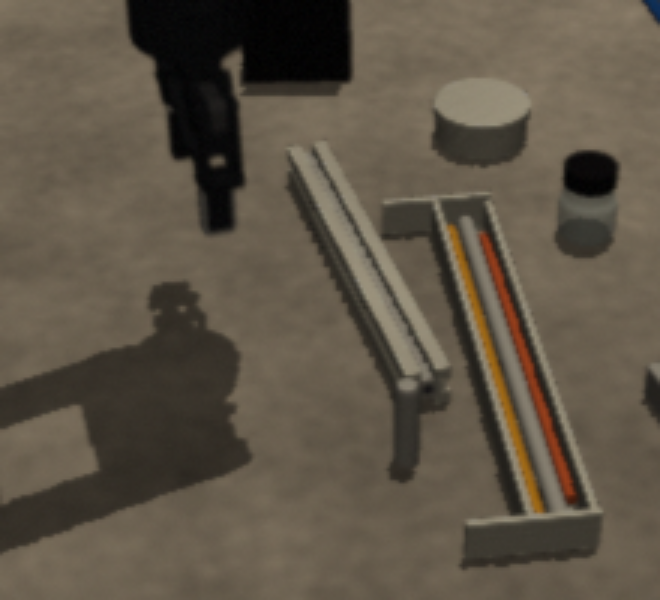

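View pics/top9.png

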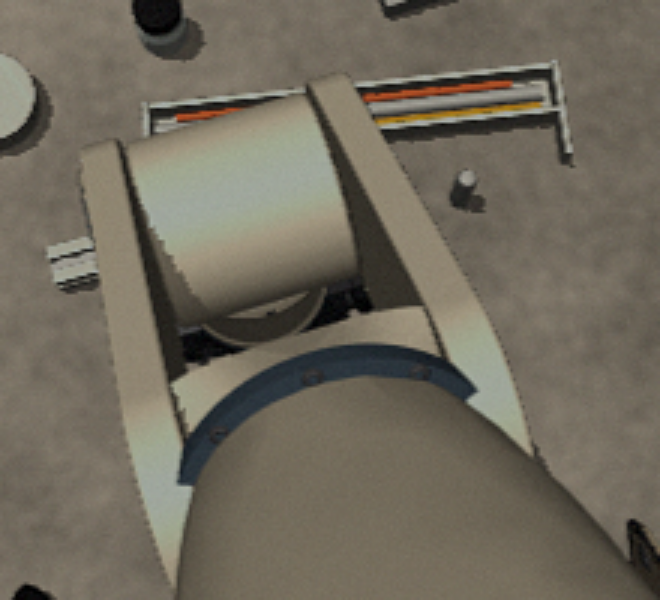

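View pics/wrist9.png

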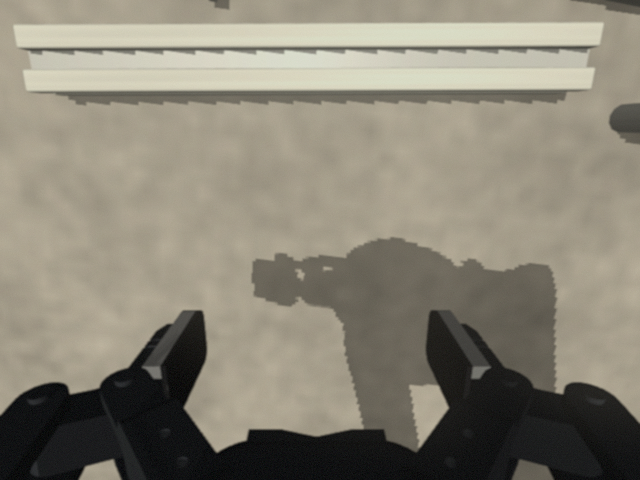

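```bash
python3 -c "
from h import *
S=np.load('pics/side9.npz');W=np.load('pics/wrist9.npz')
for p in [(289,152),(323,144),(408,379),(449,369)]: q=onz(S,unc(p,(220,150),3),.03);print('S',q,b(q))
for p in [(24,90),(14,26),(594,89),(603,23)]: q=onz(W,p,.03);print('W',q,b(q))"
```

```text
S [0.5955 0.2153 0.03  ] [-0.0969  0.2351]
S [0.6222 0.2212 0.03  ] [-0.0706  0.2427]
S [ 0.6255 -0.0588  0.03  ] [-0.0486 -0.0365]
S [ 0.6526 -0.0543  0.03  ] [-0.022  -0.0302]
W [0.5943 0.2226 0.03  ] [-0.0986  0.2423]
W [0.6225 0.2238 0.03  ] [-0.0705  0.2454]
W [ 0.6239 -0.0576  0.03  ] [-0.0504 -0.0353]
W [ 0.6525 -0.0525  0.03  ] [-0.0222 -0.0283]
```

```bash
python3 -c "
from h import *;from cell import arm
s=arm.read_state();print(w((-.0915,.2814)))
delta(s,[*w((-.0915,.2814)),-.031],6.2)"
```

```text
[0.6039 0.2612]
t 7.55 tcp [0.5183 0.0699 0.0481] yaw 5.94 F [ 0.6892  0.3658 -0.275 ] | delta tool [ 0.1046 -0.1814  0.0796] wz -0.26
```

>>> {"method": "drive_tool", "body": {
  "commands": [
    [0,0,0,0.01,-0.038,0,1],
    [0,0,0,0.025,-0.075,0,1],
    [0,0,0,0.045,-0.11,0,1],
    [0,0,0,0.065,-0.145,0,1],
    [0,0,0,0.085,-0.18,0,1]
  ]
}}

```text
t: 7.97
tcp_pos: [0.5838, 0.2595, 0.045]
eef_rot: [[0.995, 0.103, -0.0], [0.103, -0.995, -0.0], [-0.0, 0.0, -1.0]]
wrist_force: [0.6, -0.4, -1.0]
grip_width: 0.298
```

>>> {"method": "drive_tool", "body": {
  "commands": [
    [0,0,0,0.019,-0.002,0,1],
    [0,0,0,0.019,-0.002,0.02,1],
    [0,0,0,0.019,-0.002,0.04,1],
    [0,0,0,0.019,-0.002,0.06,1],
    [0,0,0,0.019,-0.002,0.06,1]
  ]
}}

```text
t: 8.38
tcp_pos: [0.599, 0.2605, -0.019]
eef_rot: [[0.995, 0.104, -0.006], [0.104, -0.995, -0.003], [-0.007, 0.002, -1.0]]
wrist_force: [-1.5, -0.6, -0.3]
grip_width: 0.002
```

```bash
python3 -c "
from dep import *;from cell import arm
s=arm.read_state();p=s['tcp_pos'];R=s['eef_rot'];print(s['grip_width'],s['wrist_force'])
delta(s,[*w((-.0915,.2814)),-.031],6.2)
for n in ('side','wrist'):
  d=arm.get_image(n);np.savez(f'pics/{n}10.npz',**d);cv2.imwrite(f'pics/{n}10.png',cv2.resize(d['frame'][100:300,220:440],None,fx=3,fy=3) if n!='wrist' else d['frame'])
  Q=(cloud(f'pics/{n}10.npz')-p)@R
  m=(np.abs(Q[...,0])<.025)&(np.abs(Q[...,1])<.03)&(Q[...,2]<-.035)&(Q[...,2]>-.08)
  print(n,np.percentile(Q[m],[1,50,99],axis=0))"
```

```text
0.0016208329048806767 [-1.462  -0.6365 -0.3046]
t 8.38 tcp [ 0.599   0.2605 -0.019 ] yaw 5.95 F [-1.462  -0.6365 -0.3046] | delta tool [ 0.005  -0.0002  0.012 ] wz -0.25
side [[-0.01   -0.0056 -0.0767]
 [-0.002   0.0094 -0.0597]
 [ 0.0122  0.0162 -0.0404]]
wrist [[-0.0089 -0.0132 -0.0797]
 [ 0.0106  0.0002 -0.0669]
 [ 0.0124  0.0132 -0.0463]]
```

View pics/side10.png

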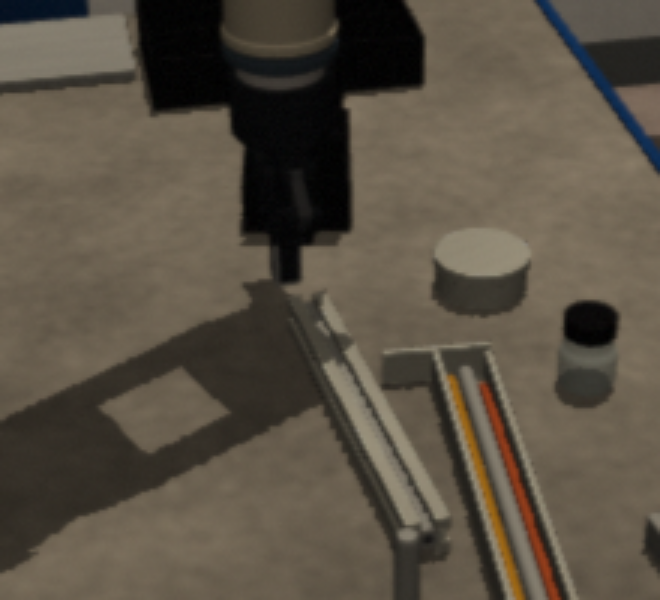

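View pics/wrist10.png

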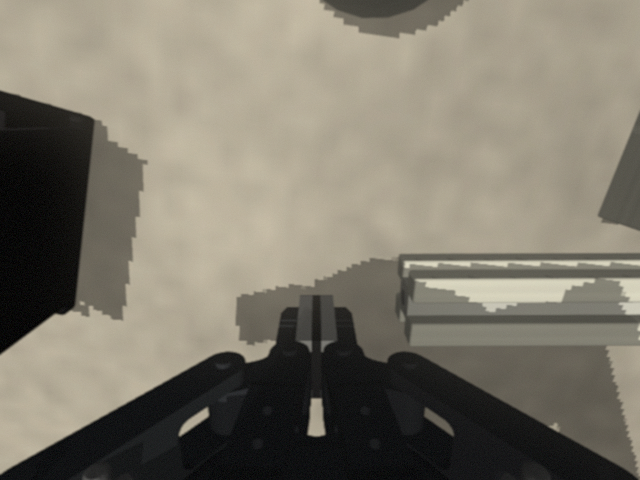

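>>> {"method": "drive_tool", "body": {
  "commands": [
    [0,0,0,0,0,0.005,1],
    [0,0,0,0,0,0.01,1],
    [0,0,0,0,0,0.01,1]
  ]
}}

```text
t: 8.73
tcp_pos: [0.6019, 0.2615, -0.0237]
eef_rot: [[0.995, 0.103, 0.0], [0.103, -0.995, 0.0], [0.0, -0.0, -1.0]]
wrist_force: [0.1, -0.6, -0.8]
grip_width: 0.001
```

```bash
python3 -c "
from dep import *;from cell import arm
s=arm.read_state();p=s['tcp_pos'];R=s['eef_rot'];print(s['grip_width'],s['wrist_force'],b(p))
e=np.array([-.0845,.242]);a=np.array([-.174,.985])
print('along',(b(p)-e)@a,'perp',(b(p)-e)@[.985,.174])
delta(s,[*w((-.0915,.2814)),-.031],6.2)"
```

```text
0.0014772988457363288 [ 0.134  -0.597  -0.8431] [-0.0936  0.2816]
along 0.04059009757591159 perp -0.002032768649741786
t 8.73 tcp [ 0.6019  0.2615 -0.0237] yaw 5.94 F [ 0.134  -0.597  -0.8431] | delta tool [0.002  0.0005 0.0073] wz -0.26
```

>>> {"method": "drive_tool", "body": {
  "commands": [
    [0,0,0,0.002,0.007,0.005,1],
    [0,0,0,0.002,0.014,0.006,1],
    [0,0,0,0.002,0.02,0.006,1],
    [0,0,0,0.002,0.025,0.006,1],
    [0,0,0,0.002,0.03,0.006,1]
  ]
}}

```text
t: 9.15
tcp_pos: [0.607, 0.2312, -0.0294]
eef_rot: [[0.995, 0.103, 0.0], [0.103, -0.995, 0.0], [0.0, -0.0, -1.0]]
wrist_force: [-0.0, 0.6, -0.8]
grip_width: 0.003
```

>>> {"method": "drive_tool", "body": {
  "commands": [
    [0,0,0,0,0.006,0,1],
    [0,0,0,0,0.012,0,1],
    [0,0,0,0,0.018,0,1],
    [0,0,0,0,0.024,0,1],
    [0,0,0,0,0.03,0,1]
  ]
}}

```text
t: 9.57
tcp_pos: [0.6101, 0.2016, -0.0295]
eef_rot: [[0.995, 0.103, 0.0], [0.103, -0.995, 0.0], [0.0, -0.0, -1.0]]
wrist_force: [-0.6, 2.0, 0.3]
grip_width: 0.001
```

```bash
python3 -c "
from dep import *;from cell import arm
s=arm.read_state();p=s['tcp_pos'];R=s['eef_rot'];print(p,s['wrist_force'],b(p))
e=np.array([-.0845,.242]);a=np.array([-.174,.985])
print('along',(b(p)-e)@a,'perp',(b(p)-e)@[.985,.174])
for n in ('side','wrist'):
  d=arm.get_image(n);np.savez(f'pics/{n}11.npz',**d);cv2.imwrite(f'pics/{n}11.png',cv2.resize(d['frame'][150:350,220:440],None,fx=3,fy=3) if n!='wrist' else d['frame'])"
```

```text
[ 0.6101  0.2016 -0.0295] [-0.5514  1.9676  0.2719] [-0.0814  0.2223]
along -0.019915619924324356 perp -0.0003282444219795391
```

View pics/side11.png

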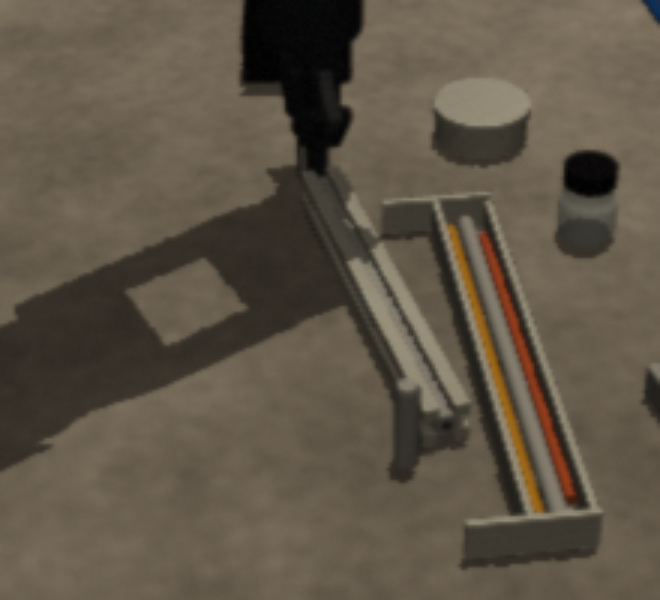

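View pics/wrist11.png

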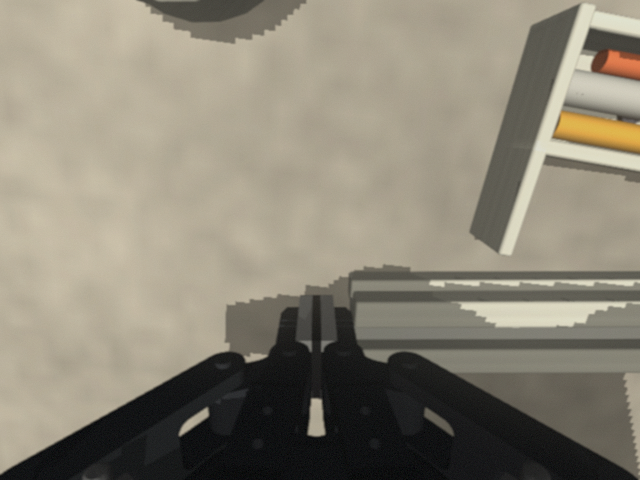

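```bash
python3 -c "
from h import *
S=np.load('pics/side11.npz');W=np.load('pics/wrist11.npz')
for p in [(424,412),(469,404)]: q=onz(S,unc(p,(220,150),3),.03);print('S',q,b(q))
for p in [(356,292),(354,350),(639,290),(639,348)]: q=onz(W,p,.03);print('W',q,b(q))"
```

```text
S [ 0.6283 -0.091   0.03  ] [-0.0437 -0.0683]
S [ 0.6566 -0.089   0.03  ] [-0.0156 -0.0645]
W [0.6311 0.1881 0.03  ] [-0.0595  0.2104]
W [0.6077 0.1857 0.03  ] [-0.0828  0.2064]
W [0.6421 0.0892 0.03  ] [-0.0419  0.1123]
W [0.6194 0.0807 0.03  ] [-0.0641  0.1024]
```

>>> {"method": "drive_tool", "body": {
  "commands": [
    [0,0,0,0,0.006,0,1],
    [0,0,0,0,0.012,0,1],
    [0,0,0,0,0.018,0,1],
    [0,0,0,0,0.024,0,1],
    [0,0,0,0,0.03,0,1]
  ]
}}

```text
t: 10.08
tcp_pos: [0.6132, 0.1717, -0.0296]
eef_rot: [[0.995, 0.103, 0.0], [0.103, -0.995, 0.0], [0.0, -0.0, -1.0]]
wrist_force: [-0.5, 1.0, 0.2]
grip_width: 0.001
```

>>> {"method": "drive_tool", "body": {
  "commands": [
    [0,0,0,0,0.005,0,1],
    [0,0,0,0,0.01,0,1],
    [0,0,0,0,0.015,0,1],
    [0,0,0,0,0.02,0,1],
    [0,0,0,0,0.02,0,1]
  ]
}}

```text
t: 10.5
tcp_pos: [0.6152, 0.1512, -0.0296]
eef_rot: [[0.995, 0.103, -0.0], [0.103, -0.995, -0.0], [-0.0, 0.0, -1.0]]
wrist_force: [-0.0, 0.6, 0.6]
grip_width: 0.001
```

```bash
python3 -c "
from dep import *;from cell import arm
s=arm.read_state();p=s['tcp_pos'];R=s['eef_rot'];print(p,s['wrist_force'],b(p))
e=np.array([-.0845,.242]);a=np.array([-.174,.985])
print('along',(b(p)-e)@a,'perp',(b(p)-e)@[.985,.174])
for n in ('side','wrist'):
  d=arm.get_image(n);np.savez(f'pics/{n}12.npz',**d);cv2.imwrite(f'pics/{n}12.png',cv2.resize(d['frame'][150:350,220:440],None,fx=3,fy=3) if n!='wrist' else d['frame'])"
```

```text
[ 0.6152  0.1512 -0.0296] [-0.0057  0.5773  0.6388] [-0.073   0.1724]
along -0.07053656131067705 perp -0.0007295303106649786
```

View pics/side12.png

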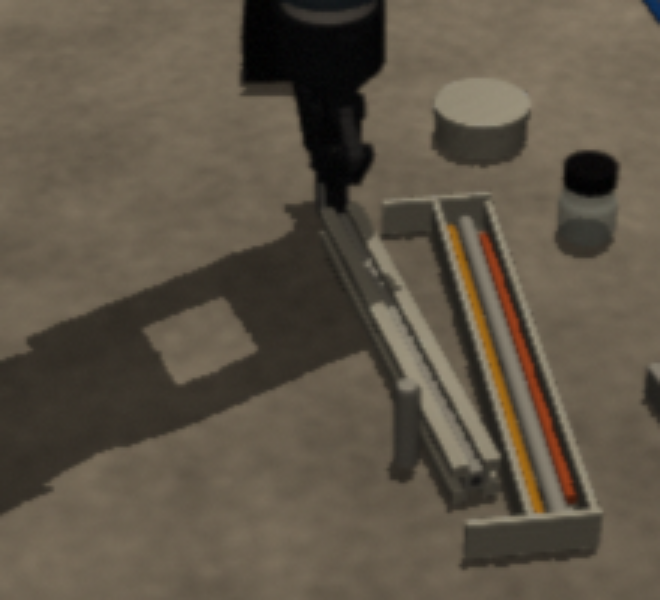

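View pics/wrist12.png

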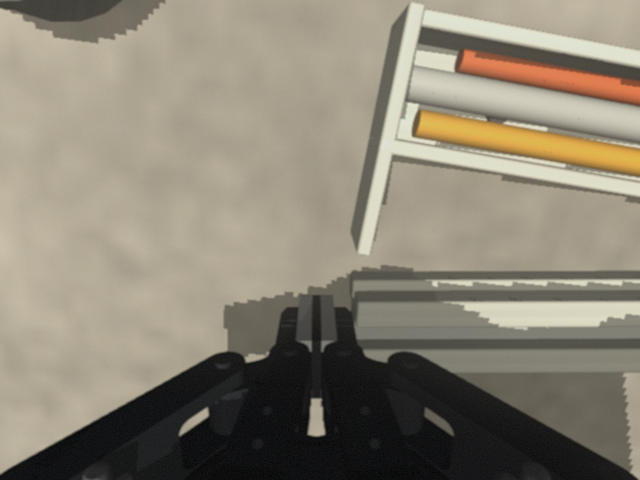

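>>> {"method": "drive_tool", "body": {
  "commands": [
    [0,0,0,0,0.005,0,1],
    [0,0,0,0,0.01,0,1],
    [0,0,0,0,0.014,0,1],
    [0,0,0,0,0.018,0,1],
    [0,0,0,0,0.018,0,1]
  ]
}}

```text
t: 11.02
tcp_pos: [0.617, 0.1335, -0.0297]
eef_rot: [[0.995, 0.103, -0.0], [0.103, -0.995, -0.0], [-0.0, 0.0, -1.0]]
wrist_force: [0.0, -0.4, -0.2]
grip_width: 0.003
```

>>> {"method": "drive_tool", "body": {
  "commands": [
    [0,0,0,0,-0.01,0,1],
    [0,0,0,0,-0.02,-0.01,1],
    [0,0,0,-0.02,-0.025,-0.04,1],
    [0,0,0,-0.05,-0.025,-0.07,1],
    [0,0,0,-0.08,-0.02,-0.08,1]
  ]
}}

```text
t: 11.43
tcp_pos: [0.537, 0.1485, 0.0541]
eef_rot: [[0.994, 0.105, 0.005], [0.105, -0.994, 0.002], [0.005, -0.001, -1.0]]
wrist_force: [1.2, 0.8, 0.7]
grip_width: -0.001
```

```bash
python3 -c "
from dep import *;from cell import arm
s=arm.read_state();p=s['tcp_pos'];R=s['eef_rot'];print(p,s['wrist_force'],b(p))
for n in ('side','wrist'):
  d=arm.get_image(n);np.savez(f'pics/{n}13.npz',**d);cv2.imwrite(f'pics/{n}13.png',cv2.resize(d['frame'][150:350,220:440],None,fx=3,fy=3) if n!='wrist' else d['frame'])"
```

```text
[0.537  0.1485 0.0541] [1.2347 0.8174 0.7141] [-0.1508  0.1645]
```

View pics/side13.png

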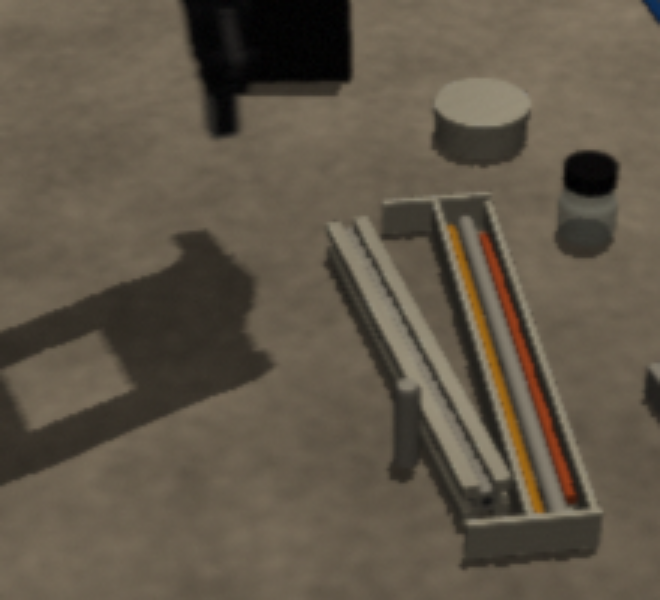

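View pics/wrist13.png

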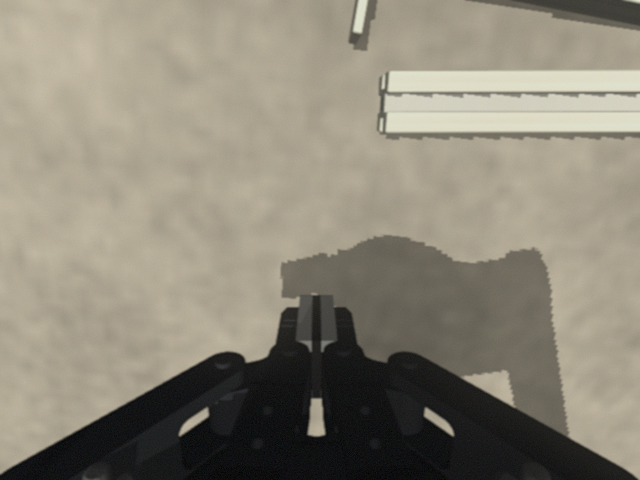

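```bash
python3 -c "
from h import *
S=np.load('pics/side13.npz');W=np.load('pics/wrist13.npz')
for p in [(328,229),(363,219),(465,488),(510,478)]: q=onz(S,unc(p,(220,150),3),.03);print('S',q,b(q))
for p in [(386,132),(388,72)]: q=onz(W,p,.03);print('W',q,b(q))
print('stop tip',b(onz(W,(352,42),.028)))"
```

```text
S [0.606  0.1107 0.03  ] [-0.0794  0.1314]
S [0.6322 0.1179 0.03  ] [-0.0537  0.1403]
S [ 0.6365 -0.1598  0.03  ] [-0.0309 -0.1365]
S [ 0.6638 -0.1567  0.03  ] [-0.0039 -0.1316]
W [0.6048 0.1171 0.03  ] [-0.081   0.1377]
W [0.6333 0.1207 0.03  ] [-0.0529  0.1432]
stop tip [-0.0424  0.1634]
```

```bash
python3 -c "
from h import *;from cell import arm
s=arm.read_state()
delta(s,[*w((-.088,.022)),-.044],6.2)"
```

```text
t 11.53 tcp [0.5319 0.1465 0.0527] yaw 6.01 F [ 0.2746  0.6869 -1.2791] | delta tool [0.0428 0.1497 0.0967] wz -0.19
```

>>> {"method": "drive_tool", "body": {
  "commands": [
    [0,0,0,0,0.038,0,0],
    [0,0,0,0.005,0.076,0,0],
    [0,0,0,0.01,0.113,0,0],
    [0,0,0,0.015,0.15,0,0],
    [0,0,0,0.015,0.15,0,0]
  ]
}}

```text
t: 11.95
tcp_pos: [0.5683, -0.006, 0.0511]
eef_rot: [[0.995, 0.101, 0.003], [0.101, -0.995, -0.001], [0.002, 0.002, -1.0]]
wrist_force: [-0.1, 0.1, 0.2]
grip_width: 0.707
```

>>> {"method": "drive_tool", "body": {
  "commands": [
    [0,0,0,0,0,0.025,0],
    [0,0,0,0,0,0.05,0],
    [0,0,0,0,0,0.075,0],
    [0,0,0,0,0,0.096,0],
    [0,0,0,0,0,0.096,0]
  ]
}}

```text
t: 12.37
tcp_pos: [0.5634, -0.0007, -0.049]
eef_rot: [[0.995, 0.104, -0.005], [0.104, -0.995, 0.0], [-0.005, -0.001, -1.0]]
wrist_force: [-1.8, 0.5, -0.2]
grip_width: 1.001
```

```bash
python3 -c "
from h import *;from cell import arm
s=arm.read_state();print(s['grip_width'])
for n in ('side','wrist'):
  d=arm.get_image(n);np.savez(f'pics/{n}14.npz',**d);cv2.imwrite(f'pics/{n}14.png',cv2.resize(d['frame'][150:350,220:440],None,fx=3,fy=3) if n!='wrist' else d['frame'])
s=arm.read_state();delta(s,[*w((-.0703,.026)),-.044],6.2)"
```

```text
1.0005884538870469
t 12.47 tcp [ 0.5658 -0.0009 -0.0458] yaw 5.98 F [-0.0216  0.0184 -0.5747] | delta tool [ 0.0427 -0.0014 -0.0018] wz -0.22
```

View pics/side14.png

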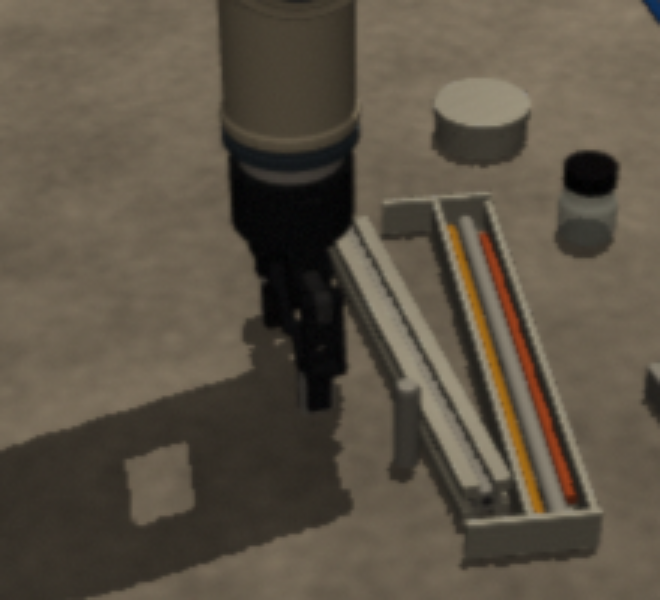

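View pics/wrist14.png

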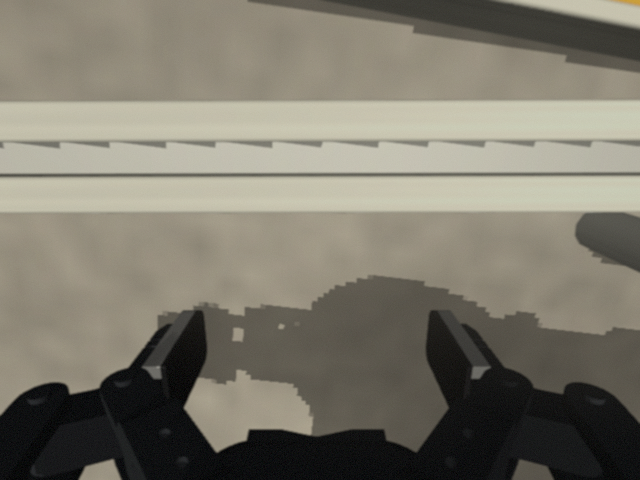

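```bash
python3 -c "
from dep import *
p=np.array([.5658,-.0009,-.0458]);y=np.radians(5.98);R=np.array([[np.cos(y),np.sin(y),0],[np.sin(y),-np.cos(y),0],[0,0,-1]])
for n in('wrist','side'):
  Q=cloud(f'pics/{n}14.npz');q=(Q-p)@R;m=(Q[...,2]>.012)&(q[...,0]<.012)&(q[...,0]>-.05)&(np.abs(q[...,1])<.1)
  for z0 in (0,.03,.06,.09,.12): 
    k=m&(Q[...,2]>z0)&(Q[...,2]<z0+.03);print(n,z0,k.sum(),q[k][:,1].min() if k.any() else 0,q[k][:,1].max() if k.any() else 0)
"
```

```text
wrist 0 3832 -0.056911112767721664 0.05662822672251717
wrist 0.03 16090 -0.07522313013577749 0.07491210445609066
wrist 0.06 20278 -0.07436181563234039 0.07404556200837777
wrist 0.09 0 0 0
wrist 0.12 0 0 0
side 0 126 -0.05040890538915933 0.05973605993870943
side 0.03 182 -0.0697263142003028 0.07732019078422799
side 0.06 333 -0.03556646582456027 0.07517644523169889
side 0.09 405 -0.013394472013875768 0.07289287983620724
side 0.12 426 -0.0035547352033434257 0.04016244768095653
```

>>> {"method": "drive_tool", "body": {
  "commands": [
    [0,0,0,0.01,0,0,0],
    [0,0,0,0.02,-0.001,-0.001,0],
    [0,0,0,0.03,-0.001,-0.001,0],
    [0,0,0,0.036,-0.001,-0.001,0],
    [0,0,0,0.04,-0.001,-0.001,0]
  ]
}}

```text
t: 12.88
tcp_pos: [0.6073, 0.0037, -0.0437]
eef_rot: [[0.995, 0.104, 0.002], [0.104, -0.995, -0.0], [0.002, 0.0, -1.0]]
wrist_force: [-2.6, -1.0, 1.9]
grip_width: 1.0
```

```bash
python3 -c "
from h import *;from cell import arm
s=arm.read_state();print(b(s['tcp_pos']));delta(s,[*w((-.0564,.0301)),-.044],1.2)
d=arm.get_image('wrist');cv2.imwrite('pics/w15.png',d['frame'])"
```

```text
[-0.071   0.0247]
t 12.88 tcp [ 0.6073  0.0037 -0.0437] yaw 5.95 F [-2.6259 -1.0425  1.9255] | delta tool [ 0.0153 -0.0028  0.0003] wz 4.75
```

View pics/w15.png

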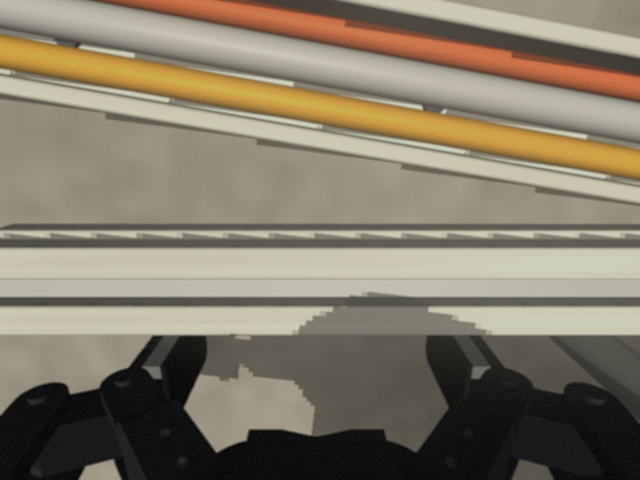

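>>> {"method": "drive_tool", "body": {
  "commands": [
    [0,0,1,0.003,-0.0005,0,0],
    [0,0,2,0.006,-0.001,0,0],
    [0,0,3,0.009,-0.0015,0,0],
    [0,0,4,0.012,-0.002,0,0],
    [0,0,4.8,0.015,-0.003,0,0]
  ]
}}

```text
t: 13.35
tcp_pos: [0.6203, 0.0081, -0.0447]
eef_rot: [[1.0, 0.018, -0.0], [0.018, -1.0, -0.0], [-0.0, 0.0, -1.0]]
wrist_force: [-1.5, -0.4, -0.1]
grip_width: 0.997
```

```bash
python3 -c "
from h import *;from cell import arm
s=arm.read_state();print(b(s['tcp_pos']));delta(s,[*w((-.0415,.033)),-.044],-3.8)
d=arm.get_image('side');cv2.imwrite('pics/s16.png',cv2.resize(d['frame'][150:350,220:440],None,fx=3,fy=3))
d=arm.get_image('wrist');cv2.imwrite('pics/w16.png',d['frame'])"
```

```text
[-0.0583  0.0299]
t 13.35 tcp [ 0.6203  0.0081 -0.0447] yaw 1.03 F [-1.5239 -0.3506 -0.1309] | delta tool [ 0.017  -0.0016 -0.0007] wz 4.83
```

View pics/s16.png

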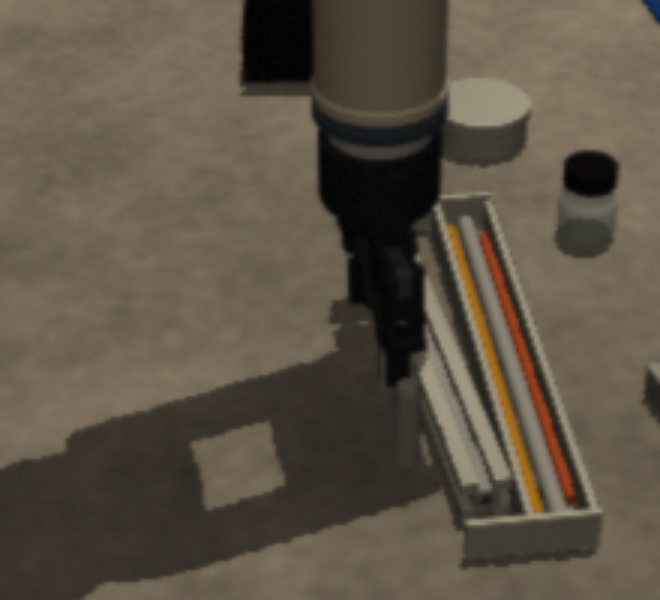

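View pics/w16.png

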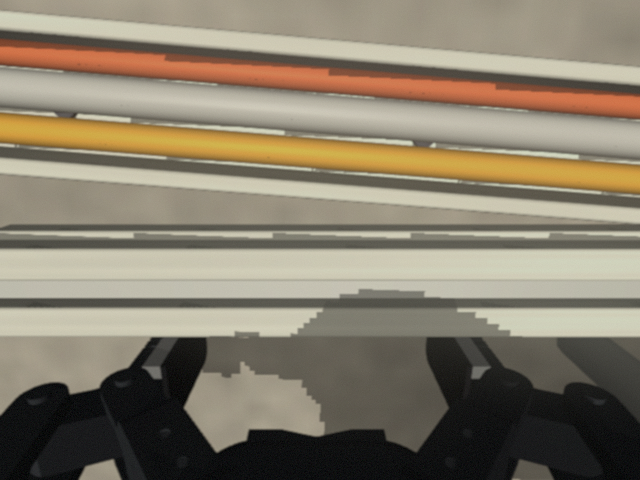

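Flush and rotating as planned, with the right end still behind the post. I'll finish the swing.

>>> {"method": "drive_tool", "body": {
  "commands": [
    [0,0,1,0.003,0,0,0],
    [0,0,2,0.006,-0.0005,0,0],
    [0,0,3,0.009,-0.001,0,0],
    [0,0,4,0.012,-0.001,0,0],
    [0,0,4.8,0.0145,-0.0015,0,0]
  ]
}}

```text
t: 13.87
tcp_pos: [0.635, 0.0098, -0.0447]
eef_rot: [[0.998, -0.066, 0.0], [-0.066, -0.998, -0.0], [0.0, -0.0, -1.0]]
wrist_force: [-1.1, -0.3, -0.5]
grip_width: 1.0
```

```bash
python3 -c "
from h import *;from cell import arm
s=arm.read_state();print(b(s['tcp_pos']));delta(s,[*w((-.041,.033)),-.044],-3.8)
d=arm.get_image('wrist');cv2.imwrite('pics/w17.png',d['frame'])"
```

```text
[-0.0438  0.0327]
t 13.87 tcp [ 0.635   0.0098 -0.0447] yaw -3.76 F [-1.1178 -0.2576 -0.5472] | delta tool [ 0.0028 -0.0003 -0.0007] wz 0.04
```

View pics/w17.png

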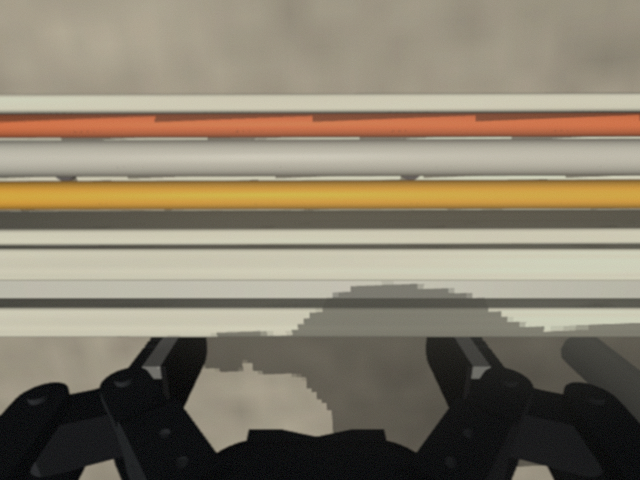

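>>> {"method": "drive_tool", "body": {
  "commands": [
    [0,0,0,0.001,0,0,0],
    [0,0,0,0.002,0,0,0],
    [0,0,0,0.003,0,0,0],
    [0,0,0,0.003,0,0,0]
  ]
}}

```text
t: 14.25
tcp_pos: [0.6351, 0.0098, -0.0448]
eef_rot: [[0.998, -0.063, -0.005], [-0.063, -0.998, 0.0], [-0.005, 0.0, -1.0]]
wrist_force: [-9.7, 0.7, 6.5]
grip_width: 0.997
```

```bash
python3 -c "
from h import *;from cell import arm
s=arm.read_state();print(b(s['tcp_pos']));delta(s,[*w((-.041,.033)),-.044],-3.8)
d=arm.get_image('wrist');cv2.imwrite('pics/w18.png',d['frame'])"
```

```text
[-0.0437  0.0327]
t 14.25 tcp [ 0.6351  0.0098 -0.0448] yaw -3.62 F [-9.6705  0.737   6.4967] | delta tool [ 0.0027 -0.0003 -0.0009] wz 0.18
```

View pics/w18.png

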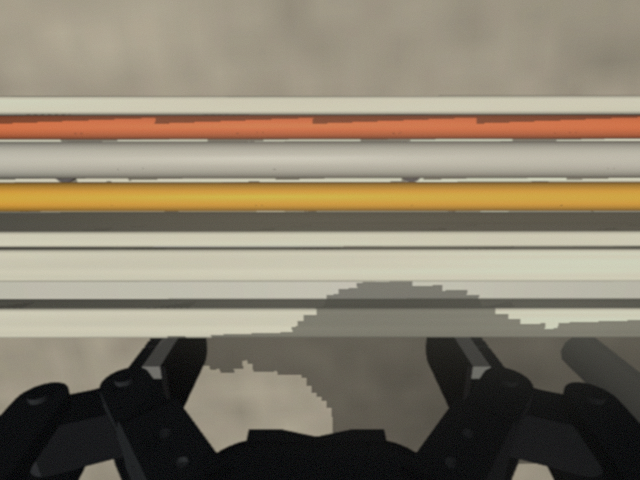

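>>> {"method": "drive_tool", "body": {
  "commands": [
    [0,0,0,-0.004,0,0,0],
    [0,0,0,-0.015,0,0,0],
    [0,0,0,-0.03,0,0,0],
    [0,0,0,-0.05,-0.01,-0.02,0],
    [0,0,0,-0.08,-0.02,-0.05,0]
  ]
}}

```text
t: 14.72
tcp_pos: [0.5598, 0.034, 0.0028]
eef_rot: [[0.998, -0.065, -0.001], [-0.065, -0.998, -0.0], [-0.001, 0.0, -1.0]]
wrist_force: [0.5, 1.4, 0.9]
grip_width: 1.002
```

>>> {"method": "drive_tool", "body": {
  "commands": [
    [0,0,0,-0.03,-0.01,-0.03,0],
    [0,0,0,-0.06,-0.02,-0.06,0],
    [0,0,0,-0.09,-0.03,-0.09,0],
    [0,0,0,-0.115,-0.03,-0.115,0],
    [0,0,0,-0.115,-0.03,-0.115,0]
  ]
}}

```text
t: 15.13
tcp_pos: [0.4455, 0.0724, 0.1235]
eef_rot: [[0.998, -0.063, 0.005], [-0.063, -0.998, 0.001], [0.005, -0.001, -1.0]]
wrist_force: [0.8, -0.3, 0.6]
grip_width: 0.998
```

```bash
python3 -c "
from h import *;from cell import arm
s=arm.read_state();print(s['tcp_pos'],s['t'])
for n in ('side','wrist','top'):
  d=arm.get_image(n);np.savez(f'pics/{n}19.npz',**d);cv2.imwrite(f'pics/{n}19.png',cv2.resize(d['frame'][150:350,280:440],None,fx=3,fy=3) if n=='side' else d['frame'])"
```

```text
[0.4455 0.0724 0.1235] 15.1333
```

View pics/side19.png

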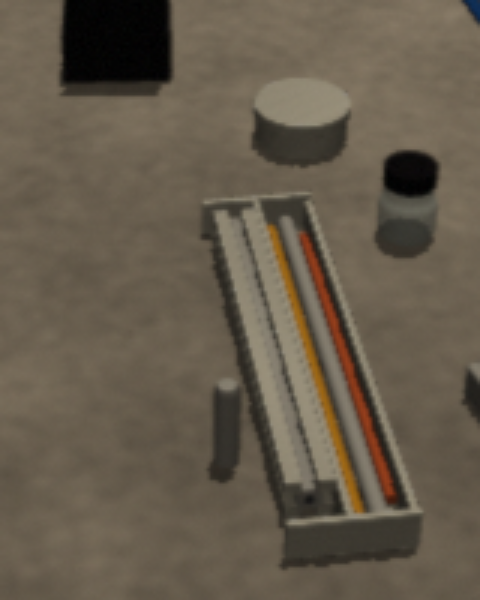

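View pics/wrist19.png

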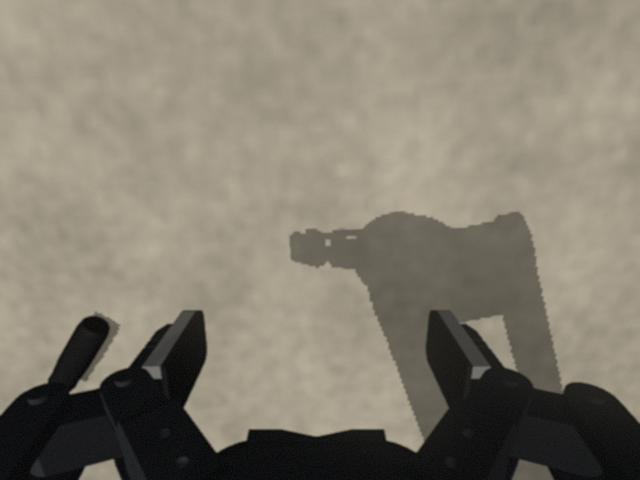

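View pics/top19.png

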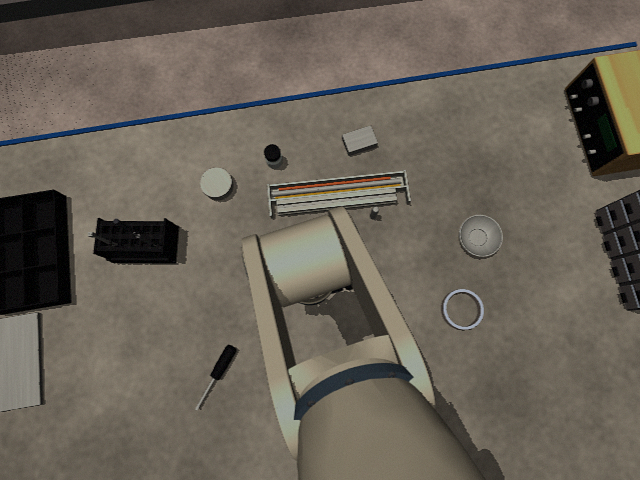

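```bash
python3 -c "
from h import *
a=np.load('pics/top19.npz')['frame'];cv2.imwrite('pics/t19c.png',cv2.resize(a[160:230,255:425],None,fx=4.5,fy=4.5,interpolation=cv2.INTER_CUBIC))
S=np.load('pics/side19.npz');
for p in [(215,213),(260,208),(285,487),(334,480)]: q=onz(S,unc(p,(280,150),3),.03);print('S',q,b(q))"
```

```text
S [0.6557 0.1207 0.03  ] [-0.0305  0.1447]
S [0.6881 0.1205 0.03  ] [0.0018 0.1466]
S [ 0.6367 -0.159   0.03  ] [-0.0308 -0.1357]
S [ 0.6656 -0.1588  0.03  ] [-0.002  -0.1335]
```

View pics/t19c.png

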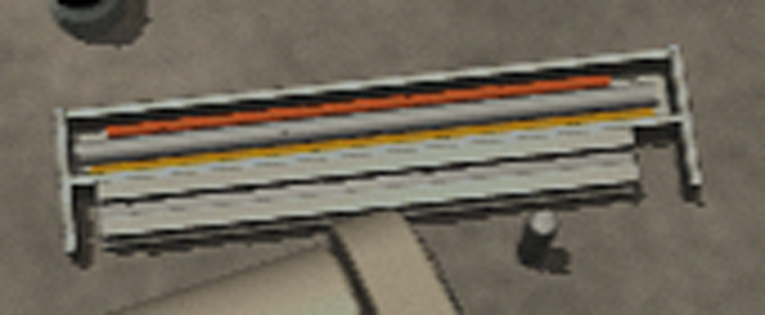

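Both views show the profile flush with the fence (robot-side face at bay x ≈ -0.0305 and -0.0308), with ends at y ≈ +0.145 and -0.135. The right end is behind the post. Handing in.

```bash
python3 -c "
from cell import arm
print(arm.finish_job());s=arm.read_state();print(s['t'],s['wrist_force'])"
```

```text
the job is handed in; nothing more can be done
None
the job is handed in; nothing more can be done
```

The profile is in the front bay, flat against the fence with its right end behind the post, and I handed the job in at about 15.3 s of the 58 s. The job reports no verdict, so the results below are my own checks.

**What I did**
1. I pushed the profile's robot-side face with both open fingertips until the right end pointed in behind the post, about 10° to the fence.
2. I pushed the left end face with the closed fingers, sliding the profile about 100 mm along its length behind the post.
3. I used the open fingertips again to swing the left end in, until the force against the fence reached about 10 N.
4. I backed the arm off clear of everything.

**Last checks**
- **On the way:** after the slide, the right end measured at bay (-0.018, -0.134), about 38 mm behind the post axis. The left end was at x = -0.067, still out in front.
- **Against the fence:** the robot-side face measured x = -0.0305 at the left end and -0.0308 at the right. That puts the profile's centre line about 15.5 mm off the fence, within the 9–21 mm allowed.
- **Between the stops:** the ends measured y = +0.145 and -0.135, inside ±0.160.
- **Other things:** in the last top view everything else looked where it started. I judged this by eye and did not measure it.

**What disagreed**
- **Fingertip position:** the cameras showed the fingertips ending about 41 mm (shut) to 55 mm (open) short of the reported TCP. The first descent therefore passed above the profile without touching it. I then worked from the camera-measured tip heights, with TCP z down to about -0.045 m.
- **Fence edge:** one fence-side corner at the left end read 2 mm past the fence face. That is within reading error.

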